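# Set a rinsed ink bottle to dry on a clip-in peg plate

### The job

Set up the drying stand for the rinsed bottle: first lift the brass paperweight off the stand and lay it flat on the red writing board, then press the drip plate, peg up, into the stand so that both ears are past the spring clips and it sits flat, fully home. Then turn the empty black bottle upside down and put its neck over the peg until the mouth rests on the plate, and let go. Do not disturb the other things on the table.

Things in the scene. Friction and masses are not known exactly. Their poses are not given: they have to be found in the camera images.
- stand: Fixed drying stand: grey tray base 100 (x) x 136 (y) mm with a blue slotted block at each y end, 136 mm over both, tops 48 mm above the table. Origin: centre of its underside; y from block to block, z up. Block inner faces at y = +-48 mm; each has an upright slot centred on x = 0, open at the top and to the middle, floor 22 mm up, end wall at y = +-62 mm.
- stand_seat (a point): Centre of the stand, level with the slot floors and four rubber rests where the plate's underside comes home (22 mm above the table). Stand's axes. Slots: 30 mm wide (x) at the top, 21 at the floor; two brass spring leaves in each slope in to a 12 mm gap 9 mm above the floor. A straight push down (5 to 20 N in all) spreads them; they snap over the ears.
- plate: Loose green metal drip plate, 70 (x) x 90 (y) x 6 mm, about 0.18 kg, lying flat on the table, orange peg up. Mid-way on each y end an ear 16 mm wide (x), 6 mm thick sticks out along y; 118 mm over both ears. Origin at the centre of its underside, z up along the peg. Either way round fits the stand.
- plate_peg (a point): Point on the axis of the plate's upright orange peg, 38 mm above the plate's underside. The peg is 12 mm square (sides along the plate's x and y) from 6 to 62 mm above the underside, then tapers to a tip at 70 mm. Good to hold the plate by. Axes as the plate's.
- plate_top (a point): Centre of the plate's upper face at the foot of the peg, 6 mm above the underside, axes as the plate's. The bottle's mouth comes to rest here.
- bottle_mid (a point): Centre of the body of the empty hollow black bottle, about 0.09 kg, 130 mm long, lying on its side, neck roughly away from the robot. x axis: from base to neck. Square body 48 x 48 mm, from 47 mm behind this point to 49 mm ahead; then a round neck, 30 mm outside, 22 mm inside, with a white ring. Lying, this point is 24 mm above the table.
- bottle_mouth (a point): Centre of the open end of the bottle's neck, 83 mm ahead of bottle_mid; axes as the bottle's (x points out of the mouth; straight down when inverted).
- weight_mid (a point): Centre of the loose brass bar paperweight, 30 mm (x) x 150 mm (y) x 12 mm thick, 0.46 kg, z up. At the start it lies flat across the tops of the two blocks of the stand (its underside 48 mm above the table).
- board_mid (a point): Centre of the upper face of the fixed flat red writing board, 120 mm (x) x 200 mm (y), 4 mm thick; z up.
- inkstone_mid (a point): Bystander: dark inkstone slab, 110 (x) x 80 (y) x 22 mm; point at its centre, half-way up.
- ink_mid (a point): Bystander: round black ink bottle with a white cap, 64 mm diameter, 130 mm tall, standing; point at its centre, half-way up.
- bowl_mid (a point): Bystander: black water bowl, 100 mm across, 70 mm tall; point at its centre, half-way up.
- cup_mid (a point): Bystander: white mug, 72 mm across, 85 mm tall, handle at its +y; point at its centre, half-way up.
- seal_mid (a point): Bystander: stone seal, 26 x 26 x 55 mm, standing on end; point at its centre, half-way up.
- brush_grip (a point): Bystander: writing brush, 220 mm long, lying along its x axis; point on its handle.
Not all that is in view belongs to the job. Of the things shaped like the plate, the green one is meant.

How it is judged:
By the outcome, as a careful person would: the job done as asked, in the order asked, and still so for the second after the job is handed in, with the robot touching nothing.
It also fails if it takes over 72 s, if anything falls off the work surface, if the arm or the gripper's body presses on something with over 40 N, if the wrist force passes 120 N, or if a joint passes its speed limit or range.

### The arm

A 6-joint arm with a two-finger parallel gripper is mounted at the origin on the work surface. World frame = base frame: x ahead of the robot, y to its left, z up, the work surface at z = 0. Lengths are in m, angles in rad, forces in N, time in s.
With the tool pointing down it reaches from about 0.375 to 0.9 m from the base axis. Payload 3.1 kg.
Tool frame: the origin (TCP) lies at the very end of the fingers, on their centre line; the grasp point (between the pads) lies 19 mm behind it (manip.pinch_z is the distance from the TCP to the grasp point, in m); z points along the fingers, y is the direction in which the jaws open and shut (so a half turn about z gives the same grasp; the last joint's range is limited). The gripper opens to 85 mm and grips with 20 to 120 N. Pads are 22 mm wide; open, the fingers measure 114 mm over their backs; the gripper's body (76 mm by 85 mm) begins 54 mm behind the grasp point. The pads swing forward as they close: fully open they stand 13 mm farther back than shut.
Start: joints at [1.05, 0.527, 1.433, -0, 1.181, -0.178], TCP at [0.21, 0.589, 0.231] pointing down, gripper open.
Joint ranges: [-3.08, 3.08], [-0.75, 2.2], [0.22, 2.44], [-1.43, 4.57], [0, 2.65], [-2.85, 2.85]. Speed limits (rad/s): [2.79, 2.79, 3.14, 3.14, 3.14, 3.14].

### API

Orientations are given as a unit quaternion [x, y, z, w].
In Python, from station import manip gives the robot as it stands.
- The arm moves only by the tool drive_tool, never from a script. Its argument "increments" is a list of rows, each a list of 7 numbers: the closure in counts, from 0 (fully open) to 255 (shut), then the shift along the tool's x, y, z in cm, then the turn, a rotation vector about the tool's x, y, z in rad. A call has 1 to 20 rows; each row is the pose to reach, as a shift and turn from the pose commanded when the call began, along the tool's axes at that moment; what a row does not reach only later rows make up. A row lasts 1/10 s, in which the tool goes at most 50 mm and 8.59 degrees, less where a joint would pass 70% of its speed; a pose out of reach is approached as far as the arm can. A call with a gripper value outside its range is refused whole. The fingers move at their own pace and stop on an object; "force" is the grip in N (left out, the last holds). Time passes only in rows, so rows that repeat a pose let the fingers close. It gives the time, the measured TCP pose, the force and the opening at its end, in the units of the state.
- manip.sense(): the state, without advancing time (a new reading comes with each control period).
- manip.snapshot(name): name is "scene" or "top" or "wrist"; returns the picture (420x560x3 uint8, red, green, blue); there is no depth.
- manip.camera_model(name): a dict with "mtx" (3x3 intrinsics, pixels), "k1" (the pictures are not rectified: a ray, as slopes to the right and down, at radius r is drawn at 1 + k1 r^2 times it, then the intrinsics apply), "cam_to_world" (4x4, takes a point from camera to world coordinates). Camera axes: x right, y down, z forward; pixel columns grow to the right and rows downward; lengths in m; the calibration is good to about 2 mm. A picture is of the moment at which its call begins: read the wrist's pose just before it. camera_model takes no time and is no camera call; for the wrist camera it gives the pose at the moment of the call.
- manip.sign_off(): hands the job in, once; it reports no verdict.
The state is a dict: "t": time; "q": joint angles; "qd": joint speeds; "tau": joint torques, N m; "tcp_pos": TCP position; "tool_rot": TCP orientation; "force": force on the tool from outside, world axes, zero at the start; "ft_torque": the same for the moment, N m; "finger_gap": opening from 0.0 (shut) to 1.0 (fully open).
Only numpy, scipy, OpenCV 4.12 (cv2) and the standard library are available. Lean on these libraries where they do the work, as an engineer would, in place of code of your own. Each camera call takes 0.05 s, during which the arm holds its last target. There are 200 camera calls.

## Working session

There is one attempt and no reset: what is moved stays moved. The work goes in short steps, Python scripts to look and compute and a tool call to move; the robot and the scene stay as the last step left them, time stands still between calls to the robot, and variables do not carry over. Pictures are saved under pics/ and viewed, about 8 in all and at most 12, crops included, and the job is handed in when it is done.

Besides the shell and the picture viewer there is one more tool, called after ">>>" by a JSON object that holds its "fn" and its "kwargs", one argument or row to a line. drive_tool: Moves the arm, as the interface text tells. Its arguments: {"type":"object","properties":{"increments":{"type":"array","items":{"type":"array","items":{"type":"number"}}},"force":{"type":"number"}},"required":["increments"]}

```bash
mkdir -p pics; ls
python3 - <<'E'
from station import manip
import cv2,numpy as np
for n in("scene","top"):
    im=manip.snapshot(n); cv2.imwrite(f"pics/{n}0.png",im[:,:,::-1])
    m=manip.camera_model(n); print(n,np.round(m["mtx"],1).tolist(),m["k1"],np.round(m["cam_to_world"],3).tolist())
s=manip.sense();print(s)
E
```

```text
pics
scene [[483.6, 0.0, 281.0], [0.0, 483.6, 214.4], [0.0, 0.0, 1.0]] -0.15845397613176812 [[-0.712, 0.56, -0.424, 1.117], [0.702, 0.563, -0.436, 0.57], [-0.005, -0.608, -0.794, 1.127], [0.0, 0.0, 0.0, 1.0]]
top [[494.6, 0.0, 270.7], [0.0, 494.6, 214.3], [0.0, 0.0, 1.0]] -0.08727029824849963 [[-0.015, -0.984, 0.178, 0.307], [-1.0, 0.016, 0.002, -0.014], [-0.004, -0.178, -0.984, 1.409], [0.0, 0.0, 0.0, 1.0]]
{'t': 0.1, 'q': array([ 1.04947975e+00,  5.28407021e-01,  1.43380254e+00, -8.13612601e-06,
        1.18141931e+00, -1.78489086e-01]), 'qd': array([-0.00012861, -0.00090261, -0.00264638,  0.00166322,  0.00116888,
        0.00017018]), 'tau': array([-5.65889077e-04, -4.43303311e+01, -1.78586107e+01, -2.60711595e-04,
        3.89125751e-03,  1.51271644e-05]), 'tcp_pos': array([0.20972579, 0.58805499, 0.23040168]), 'tool_rot': array([ 1.70573932e-01,  9.85344355e-01, -9.57708430e-04, -3.45480779e-04]), 'force': array([ 0.4775667 ,  0.55935373, -0.68227244]), 'ft_torque': array([0.04793799, 0.01921603, 0.02943494]), 'finger_gap': 0.9998321808683467}
```

View pics/top0.png

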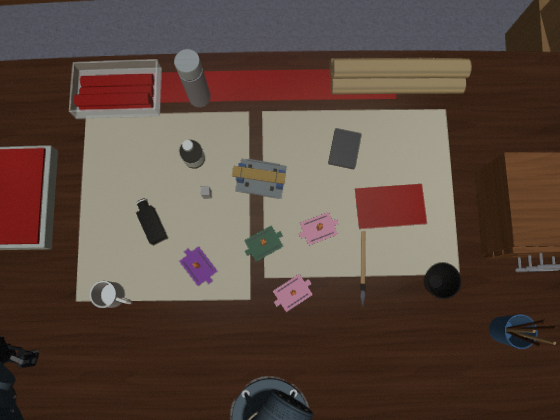

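View pics/scene0.png

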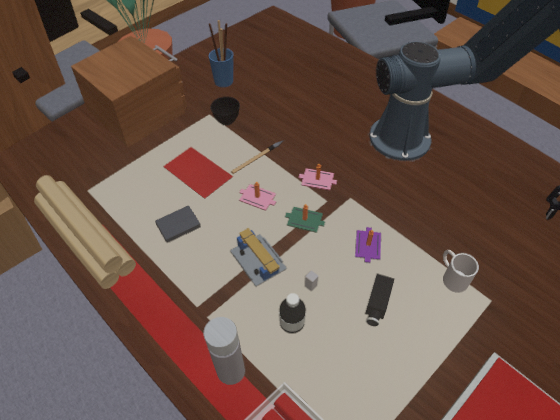

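The top view shows the green plate at about (264,243), stand with the brass bar (260,176), board (391,206), bottle (151,222) with its neck up-left, seal (205,191) and ink (191,153). The scene view agrees. Next I'll segment and zoom in.

```bash
cat > h.py <<'E'
import numpy as np,cv2
from station import manip
from scipy.spatial.transform import Rotation as R
def unproj(m,uv,z):
    uv=np.atleast_2d(np.float64(uv)); K=m["mtx"]; T=m["cam_to_world"]
    p=cv2.undistortPoints(uv[:,None],K,np.array([m["k1"],0,0,0.]),None,None)[:,0]
    d=np.c_[p,np.ones(len(p))]@T[:3,:3].T; o=T[:3,3]
    return (o+d*((z-o[2])/d[:,2])[:,None])[:,:2]
def proj(m,P):
    P=np.atleast_2d(np.float64(P)); T=np.linalg.inv(m["cam_to_world"])
    return cv2.projectPoints(P,cv2.Rodrigues(T[:3,:3])[0],T[:3,3],m["mtx"],np.array([m["k1"],0,0,0.]))[0][:,0]
def rect(m,mask,z):
    n,l,st,c=cv2.connectedComponentsWithStats(mask.astype(np.uint8)); k=1+np.argmax(st[1:,4])
    cs=max(cv2.findContours((l==k).astype(np.uint8),0,1)[0],key=len)[:,0]
    w=unproj(m,cs,z); (a,b),(s,t),ang=cv2.minAreaRect((w*1000).astype(np.float32))
    if s>t: ang+=90;s,t=t,s     # ang -> direction of short side
    return np.round([a,b,s,t,(ang+90)%180-90],1)  # mm, deg of short side
E
python3 - <<'E'
from h import *
im=cv2.imread("pics/top0.png"); m=manip.camera_model("top")
H,S,V=cv2.split(cv2.cvtColor(im,cv2.COLOR_BGR2HSV)); yy,xx=np.mgrid[:420,:560]
def box(a,b,c,d): return (xx>a)&(xx<b)&(yy>c)&(yy<d)
print("plate",rect(m,box(235,290,220,268)&(H>60)&(H<95)&(S>60),.006))
print("weight",rect(m,box(225,292,155,200)&(H>8)&(H<28)&(S>110),.060))
print("board",rect(m,box(345,435,175,235)&((H<6)|(H>174))&(S>140),.004))
print("bottle",rect(m,box(125,175,190,250)&(V<60),.048))
for n,p,z in(("inkst",(345,148),.02),("seal",(205,191),.055),("ink",(188,145),.13),("bowl",(442,280),.07),("cup",(103,294),.085),("pink1",(319,228),.006),("brush0",(363,232),.01),("brush1",(363,303),.01),("bneck",(143,203),.024),("bbase",(158,242),.024)):
    print(n,np.round(unproj(m,p,z)[0]*1000))
cv2.imwrite("pics/top0c.png",cv2.resize(im[130:270,120:340],None,fx=3.6,fy=3.6,interpolation=cv2.INTER_CUBIC))
E
```

```text
plate [478.3  10.   68.3 113.   28.4]
weight [666.7  21.6  29.3  96.1  -9.6]
board [ 582.  -360.   117.7  197.4    3.2]
bottle [538.9 327.8  52.5 126.6 -64.8]
inkst [ 753. -233.]
seal [622. 172.]
ink [733. 209.]
bowl [ 361. -474.]
cup [337. 441.]
pink1 [ 519. -150.]
brush0 [ 504. -275.]
brush1 [ 304. -266.]
bneck [597. 355.]
bbase [483. 309.]
```

View pics/top0c.png

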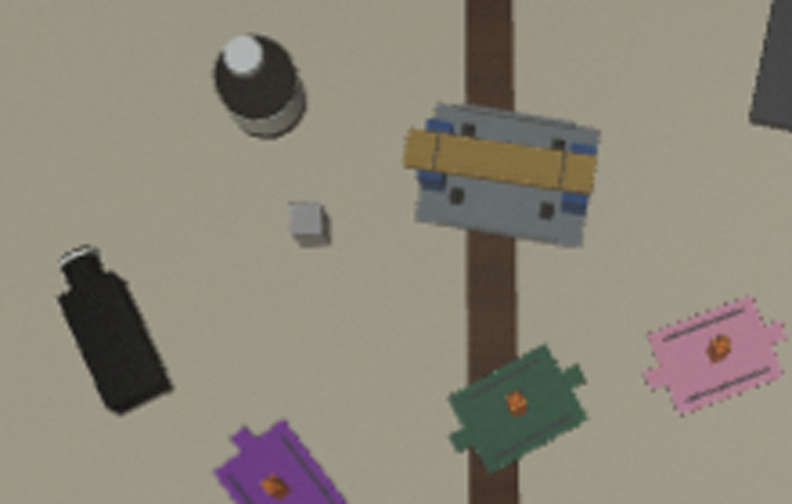

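The crop confirms the geometry: the bar lies across the stand, and the stand axis is at about -10°. The green plate's x axis is at about 28° and the bottle heads along about 25°. I'll add a move planner and go look from above the stand.

```bash
cat >> h.py <<'E'
def rot(ydeg,tilt=0,head=0):
    """tool z down, y at ydeg; then lean so that tool z turns from down toward heading head by tilt deg"""
    a=np.radians(ydeg); y=np.array([np.cos(a),np.sin(a),0]); z=np.array([0,0,-1.]); M=np.c_[np.cross(y,z),y,z]
    h=np.radians(head); ax=np.cross([0,0,-1],[np.cos(h),np.sin(h),0])
    return R.from_rotvec(ax*np.radians(tilt))*R.from_matrix(M)
def plan(p,r=None,show=True):
    s=manip.sense(); R0=R.from_quat(s["tool_rot"]); r=R0 if r is None else r
    d=R0.inv().apply(np.array(p)-s["tcp_pos"])*100; w=(R0.inv()*r).as_rotvec()
    n=max(np.linalg.norm(d)/5,np.degrees(np.linalg.norm(w))/8.59)
    print("inc",np.round(d,2).tolist(),np.round(w,3).tolist(),"rows>=%.1f"%n,"| t %.1f tcp"%s["t"],np.round(s["tcp_pos"]*1000,1),"F",np.round(s["force"],1),"gap %.3f"%s["finger_gap"],"q",np.round(s["q"],2))
E
python3 - <<'E'
from h import *
m=manip.camera_model("top")
w=unproj(m,[(233,171.4),(285.3,178.05)],.06)*1000; print(w,w.mean(0))
plan([.64,.02,.25],rot(-9.6))
E
```

```text
[[675.90928178  92.60482971]
 [654.08450945 -54.48408225]] [664.99689562  19.06037373]
inc [-59.62, -39.04, -1.9] [-0.002, 0.001, 1.396] rows>=14.3 | t 0.1 tcp [209.7 588.1 230.4] F [ 0.5  0.6 -0.7] gap 1.000 q [ 1.05  0.53  1.43 -0.    1.18 -0.18]
```

>>> {"fn": "drive_tool", "kwargs": {
  "increments": [
    [0,-59.6,-39,-1.9,0,0,1.396],
    [0,-59.6,-39,-1.9,0,0,1.396],
    [0,-59.6,-39,-1.9,0,0,1.396],
    [0,-59.6,-39,-1.9,0,0,1.396],
    [0,-59.6,-39,-1.9,0,0,1.396],
    [0,-59.6,-39,-1.9,0,0,1.396],
    [0,-59.6,-39,-1.9,0,0,1.396],
    [0,-59.6,-39,-1.9,0,0,1.396],
    [0,-59.6,-39,-1.9,0,0,1.396],
    [0,-59.6,-39,-1.9,0,0,1.396],
    [0,-59.6,-39,-1.9,0,0,1.396],
    [0,-59.6,-39,-1.9,0,0,1.396],
    [0,-59.6,-39,-1.9,0,0,1.396],
    [0,-59.6,-39,-1.9,0,0,1.396],
    [0,-59.6,-39,-1.9,0,0,1.396],
    [0,-59.6,-39,-1.9,0,0,1.396],
    [0,-59.6,-39,-1.9,0,0,1.396],
    [0,-59.6,-39,-1.9,0,0,1.396]
  ]
}}

```text
t: 1.9
tcp_pos: [0.6388, 0.0228, 0.25]
tool_rot: [0.763, 0.646, -0.001, -0.001]
force: [-0.3, -0.3, -0.3]
finger_gap: 1.001
```

Run:
```python
from h import *
import pickle
m=manip.camera_model("wrist"); im=manip.snapshot("wrist")[:,:,::-1].copy(); cv2.imwrite("pics/w1.png",im); pickle.dump(m,open("w1.pkl","wb"))
print(np.round(m["cam_to_world"],3).tolist(),m["k1"],m["mtx"][0,0]); plan([.64,.02,.25])
H,S,V=cv2.split(cv2.cvtColor(im,cv2.COLOR_BGR2HSV))
print("weight",rect(m,(H>8)&(H<28)&(S>130)&(V>90),.060)); print("plate",rect(m,(H>60)&(H<95)&(S>60),.006))
```

```text
[[0.986, -0.156, -0.055, 0.653], [-0.165, -0.934, -0.317, 0.105], [-0.002, 0.321, -0.947, 0.393], [0.0, 0.0, 0.0, 1.0]] -0.081583487276198 348.60926131163995
inc [-0.27, 0.15, 0.02] [0.0, 0.0, 0.0] rows>=0.1 | t 1.9 tcp [639.   22.9 250.2] F [-0.  -0.   0.7] gap 0.997 q [-0.14  0.53  1.37  0.    1.24  0.03]
weight [670.7  34.5  31.5 123.6  -9.7]
plate [479.5  11.5  70.5 116.8  28.3]
```

View pics/w1.png

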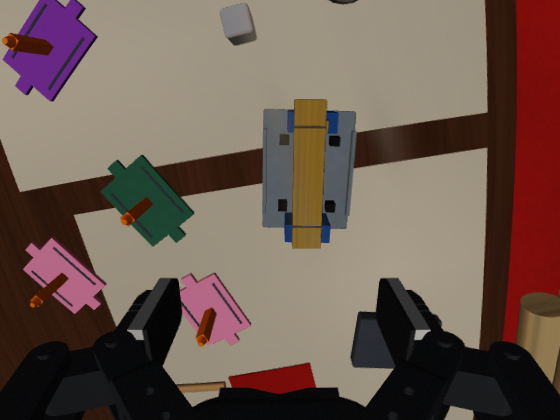

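The wrist view shows the bar from about (310,99) to (307,248) on the stand, the green plate at (147,200), and the seal at (237,22). I'll close the engraved-line gaps in the bar mask and plan the grasp.

Run:
```python
from h import *
import pickle
m=pickle.load(open("w1.pkl","rb")); im=cv2.imread("pics/w1.png")
H,S,V=cv2.split(cv2.cvtColor(im,cv2.COLOR_BGR2HSV)); yy,xx=np.mgrid[:420,:560]
M=((H>8)&(H<28)&(S>130)&(V>90)&(xx>285)&(xx<335)&(yy<260)).astype(np.uint8)
w=rect(m,cv2.morphologyEx(M,cv2.MORPH_CLOSE,np.ones((7,7))),.060); print(w)
c=unproj(m,[(294,99),(326,100),(293,248),(321,248)],.06)*1000; print(c.round(1),c.mean(0))
print(unproj(m,[(264,109),(356,112),(350,229),(263,226)],.012)*1000)
x,y=w[:2]/1000
plan([x,y,.085],rot(w[4])); plan([x,y,.046],rot(w[4]))
```

```text
[668.6  22.4  31.5 148.2  -9.7]
[[665.5  98.1]
 [694.4  92.5]
 [641.8 -49.4]
 [670.8 -54.3]] [668.1054379   21.71950236]
[[634.46664358  92.17777936]
 [730.36863161  73.42454299]
 [710.2313102  -58.61989931]
 [609.81983546 -37.9867515 ]]
inc [0.44, 2.95, 16.52] [-0.001, -0.0, 0.003] rows>=3.4 | t 1.9 tcp [639.   22.9 250.2] F [-0.  -0.   0.7] gap 0.997 q [-0.14  0.53  1.37  0.    1.24  0.03]
inc [0.44, 2.96, 20.42] [-0.001, -0.0, 0.003] rows>=4.1 | t 1.9 tcp [639.   22.9 250.2] F [-0.  -0.   0.7] gap 0.997 q [-0.14  0.53  1.37  0.    1.24  0.03]
```

>>> {"fn": "drive_tool", "kwargs": {
  "force": 60,
  "increments": [
    [0,0.4,2.95,16,0,0,0],
    [0,0.4,2.95,16,0,0,0],
    [0,0.4,2.95,16,0,0,0],
    [0,0.4,2.95,16,0,0,0],
    [0,0.4,2.95,20.4,0,0,0],
    [0,0.4,2.95,20.4,0,0,0],
    [0,0.4,2.95,20.4,0,0,0],
    [255,0.4,2.95,20.4,0,0,0],
    [255,0.4,2.95,20.4,0,0,0],
    [255,0.4,2.95,20.4,0,0,0],
    [255,0.4,2.95,20.4,0,0,0],
    [255,0.4,2.95,20.4,0,0,0],
    [255,0.4,2.95,20.4,0,0,0],
    [255,0.4,2.95,20.4,0,0,0],
    [255,0.4,2.95,20.4,0,0,0]
  ]
}}

```text
t: 3.45
tcp_pos: [0.6694, 0.0201, 0.0482]
tool_rot: [0.764, 0.645, -0.0, -0.0]
force: [-3.8, 0.3, 7.9]
finger_gap: 0.336
```

Run:
```python
from h import *
plan([.668,.022,.15]); plan([.582,-.36,.15],rot(3.2))
```

```text
inc [0.16, -0.18, -10.18] [0.0, 0.0, 0.0] rows>=2.0 | t 3.5 tcp [669.4  20.1  48.2] F [-3.8  0.3  7.9] gap 0.336 q [-0.14  0.81  1.44 -0.    0.9   0.03]
inc [-38.94, -2.27, -10.18] [-0.001, -0.0, -0.224] rows>=8.1 | t 3.5 tcp [669.4  20.1  48.2] F [-3.8  0.3  7.9] gap 0.336 q [-0.14  0.81  1.44 -0.    0.9   0.03]
```

>>> {"fn": "drive_tool", "kwargs": {
  "increments": [
    [255,0,0,-3,0,0,0],
    [255,0,0,-6,0,0,0],
    [255,0,0,-10,0,0,0],
    [255,0,0,-10,0,0,0],
    [255,-38.9,-2.3,-10,0,0,-0.224],
    [255,-38.9,-2.3,-10,0,0,-0.224],
    [255,-38.9,-2.3,-10,0,0,-0.224],
    [255,-38.9,-2.3,-10,0,0,-0.224],
    [255,-38.9,-2.3,-10,0,0,-0.224],
    [255,-38.9,-2.3,-10,0,0,-0.224],
    [255,-38.9,-2.3,-10,0,0,-0.224],
    [255,-38.9,-2.3,-10,0,0,-0.224],
    [255,-38.9,-2.3,-10,0,0,-0.224],
    [255,-38.9,-2.3,-10,0,0,-0.224],
    [255,-38.9,-2.3,-10,0,0,-0.224]
  ]
}}

```text
t: 4.95
tcp_pos: [0.5814, -0.3579, 0.1445]
tool_rot: [0.687, 0.727, 0.0, -0.002]
force: [0.0, 0.6, -3.9]
finger_gap: 0.334
```

Run:
```python
from h import *
m=manip.camera_model("wrist"); im=manip.snapshot("wrist")[:,:,::-1].copy(); cv2.imwrite("pics/w2.png",im)
plan([.582,-.36,.010],rot(3.2))
H,S,V=cv2.split(cv2.cvtColor(im,cv2.COLOR_BGR2HSV))
s=manip.sense(); print("bar", rect(m,cv2.morphologyEx(((H>8)&(H<28)&(S>130)&(V>90)).astype(np.uint8),cv2.MORPH_CLOSE,np.ones((7,7))),s["tcp_pos"][2]+.012),"board",rect(m,((H<6)|(H>174))&(S>140),.004))
```

```text
inc [-0.27, 0.03, 13.49] [-0.002, -0.003, 0.001] rows>=2.7 | t 5.0 tcp [ 581.8 -357.6  144.9] F [ 0.2 -0.6 -4.8] gap 0.330 q [-0.71  0.7   1.35  0.    1.1  -0.77]
bar [ 581.  -347.6   29.6  132.1    3.3] board [ 581.  -349.3  119.5  177.1    3.3]
```

View pics/w2.png

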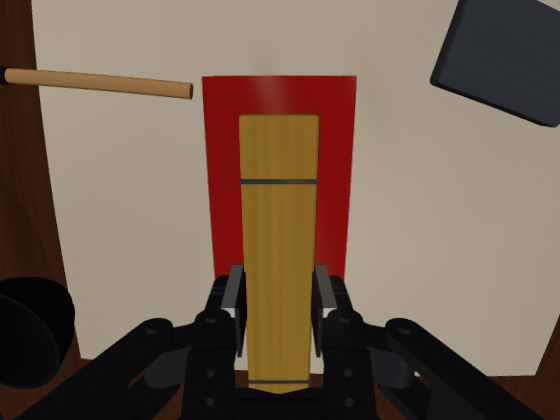

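The bar is held level, centred over the board and clear of the brush and bowl. Lowering it.

>>> {"fn": "drive_tool", "kwargs": {
  "increments": [
    [255,0,0,5,0,0,0],
    [255,0,0,10,0,0,0],
    [255,0,0,12.8,0,0,0],
    [255,0,0,13.4,0,0,0],
    [255,0,0,13.7,0,0,0],
    [255,0,0,13.9,0,0,0],
    [255,0,0,13.9,0,0,0]
  ]
}}

```text
t: 5.7
tcp_pos: [0.5838, -0.3605, 0.0094]
tool_rot: [0.687, 0.727, 0.0, 0.002]
force: [0.2, 0.2, -4.1]
finger_gap: 0.33
```

>>> {"fn": "drive_tool", "kwargs": {
  "increments": [
    [255,0,0,0.2,0,0,0],
    [255,0,0,0.4,0,0,0],
    [255,0,0,0.45,0,0,0],
    [255,0,0,0.45,0,0,0]
  ]
}}

```text
t: 6.1
tcp_pos: [0.5829, -0.3602, 0.0042]
tool_rot: [0.687, 0.727, 0.0, 0.001]
force: [-0.4, -0.2, 2.0]
finger_gap: 0.331
```

Contact: the force went from -4 N to +2 N. Opening and rising, then over to the plate.

>>> {"fn": "drive_tool", "kwargs": {
  "increments": [
    [200,0,0,0,0,0,0],
    [130,0,0,0,0,0,0],
    [110,0,0,0,0,0,0],
    [100,0,0,0,0,0,0],
    [100,0,0,-2,0,0,0],
    [100,0,0,-6,0,0,0],
    [100,0,0,-11,0,0,0],
    [100,0,0,-16,0,0,0],
    [100,0,0,-21,0,0,0],
    [100,0,0,-21,0,0,0]
  ]
}}

```text
t: 7.1
tcp_pos: [0.5864, -0.363, 0.2221]
tool_rot: [0.687, 0.727, 0.0, 0.009]
force: [0.6, -0.8, 0.1]
finger_gap: 0.608
```

Run:
```python
from h import *
m=manip.camera_model("wrist"); im=manip.snapshot("wrist")[:,:,::-1].copy(); cv2.imwrite("pics/w3.png",im)
H,S,V=cv2.split(cv2.cvtColor(im,cv2.COLOR_BGR2HSV)); xx=np.mgrid[:420,:560][1]
print("bar", rect(m,cv2.morphologyEx(((H>8)&(H<28)&(S>130)&(V>90)&(xx>200)).astype(np.uint8),cv2.MORPH_CLOSE,np.ones((7,7))),.016))
plan([.48,-.06,.21],rot(28.4))
```

```text
bar [ 583.  -358.7   29.7  148.     3.2]
inc [30.7, -8.76, 0.51] [0.006, 0.009, -0.44] rows>=6.4 | t 7.2 tcp [ 584.6 -361.6  218.1] F [-0.4 -0.5 -0.6] gap 0.608 q [-0.72  0.62  1.28  0.    1.22 -0.77]
```

>>> {"fn": "drive_tool", "kwargs": {
  "increments": [
    [100,35,0,-4,0,0,-0.44],
    [100,35,0,-4,0,0,-0.44],
    [100,35,0,-4,0,0,-0.44],
    [100,35,0,-4,0,0,-0.44],
    [100,35,0,-4,0,0,-0.44],
    [100,35,0,-4,0,0,-0.44],
    [100,35,0,-4,0,0,-0.44],
    [100,35,0,-4,0,0,-0.44],
    [100,35,0,-4,0,0,-0.44],
    [100,35,0,-4,0,0,-0.44],
    [100,35,0,-4,0,0,-0.44]
  ]
}}

```text
t: 8.25
tcp_pos: [0.5627, -0.0118, 0.252]
tool_rot: [0.513, 0.858, -0.0, -0.0]
force: [0.1, 1.0, 0.2]
finger_gap: 0.608
```

Run:
```python
from h import *
import pickle
m=manip.camera_model("wrist"); im=manip.snapshot("wrist")[:,:,::-1].copy(); cv2.imwrite("pics/w4.png",im); pickle.dump(m,open("w4.pkl","wb"))
plan([.48,.01,.1],rot(28.4))
H,S,V=cv2.split(cv2.cvtColor(im,cv2.COLOR_BGR2HSV))
print("plate",rect(m,cv2.morphologyEx(((H>60)&(H<95)&(S>60)).astype(np.uint8),cv2.MORPH_CLOSE,np.ones((5,5))),.006))
```

```text
inc [5.84, -6.24, 15.22] [-0.001, -0.0, -0.002] rows>=3.5 | t 8.3 tcp [562.7 -11.8 252.1] F [-0.2 -0.5  0. ] gap 0.607 q [-0.22  0.42  1.57 -0.    1.16 -0.71]
plate [478.7  11.6  69.7 116.3  29. ]
```

View pics/w4.png

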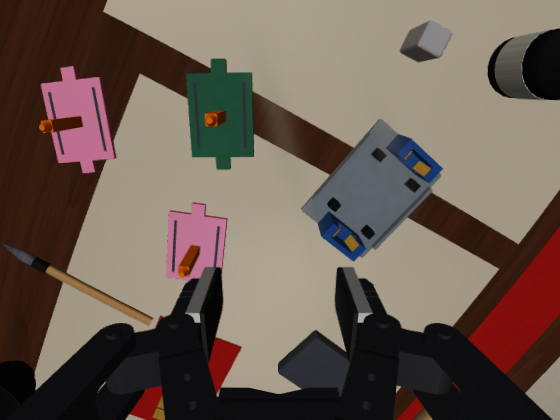

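The view shows the green plate at (220,115) with its peg, the bare stand centred near (373,194), and the four rubber rests at (379,155), (413,185), (334,205) and (368,232). I'll locate the stand from the rests and block tops.

Run:
```python
from h import *
import pickle
m=pickle.load(open("w4.pkl","rb")); im=cv2.imread("pics/w4.png"); g=cv2.cvtColor(im,cv2.COLOR_BGR2GRAY); H,S,V=cv2.split(cv2.cvtColor(im,cv2.COLOR_BGR2HSV))
C=[]
for u,v in[(379,155),(413,185),(334,205),(368,232)]:
    p=g[v-9:v+10,u-9:u+10]; k=(p<45).astype(np.uint8); n,l,st,c=cv2.connectedComponentsWithStats(k); j=1+np.argmin(np.hypot(*(c[1:]-9).T)); C.append([u-9+c[j][0],v-9+c[j][1]]); print(C[-1],st[j][4])
w=unproj(m,C,.022)*1000; print(w.round(1),w.mean(0).round(1))
a=w[0]-w[2];b=w[1]-w[3];print("angles of y-dir",np.degrees(np.arctan2(a[1],a[0])),np.degrees(np.arctan2(b[1],b[0])))
# brass leaves
yy,xx=np.mgrid[:420,:560]; L=((H>10)&(H<30)&(S>120)&(V>80)&(xx>320)&(yy>130)&(yy<270))
n,l,st,c=cv2.connectedComponentsWithStats(L.astype(np.uint8)); 
for k in range(1,n):
    if st[k][4]>25: print("leaf",c[k].round(1),st[k][4],(unproj(m,c[k],.035)*1000).round(1))
# peg
P=((H<16)&(S>180)&(V>70)&(abs(xx-215)<25)&(abs(yy-118)<20)); print("peg px",xx[P].min(),xx[P].max(),yy[P].min(),yy[P].max(),"pred foot/tip",proj(m,[[.4787,.0116,.006],[.4787,.0116,.07]]).round(1).tolist())
crop=cv2.resize(im[95:280,165:460],None,fx=2.7,fy=2.7,interpolation=cv2.INTER_CUBIC); 
cv2.imwrite("pics/w4c.png",crop)
B=(H>100)&(H<125)&(S>120)&(V>60)&(xx>290)&(yy>110)&(yy<280); print("blue+",rect(m,cv2.morphologyEx(B.astype(np.uint8),cv2.MORPH_CLOSE,np.ones((3,3))),.048))
```

```text
[np.float64(378.15315315315314), np.float64(154.44144144144144)] 111
[np.float64(412.12068965517244), np.float64(184.55172413793105)] 116
[np.float64(333.6637168141593), np.float64(204.24778761061947)] 113
[np.float64(367.5042735042735), np.float64(231.84615384615384)] 117
[[647.7  57.8]
 [700.   48.1]
 [634.4 -13.6]
 [686.6 -23.6]] [667.2  17.2]
angles of y-dir 79.44329761846618 79.41941209566201
leaf [421.2 168.3] 149 [[692.2  68. ]]
leaf [351.2 242.7] 133 [[671.8 -40.4]]
peg px 205 224 111 126 pred foot/tip [[220.4, 115.6], [209.2, 119.9]]
blue+ [675.5  72.9  22.2  57.6  79.5]
```

View pics/w4c.png

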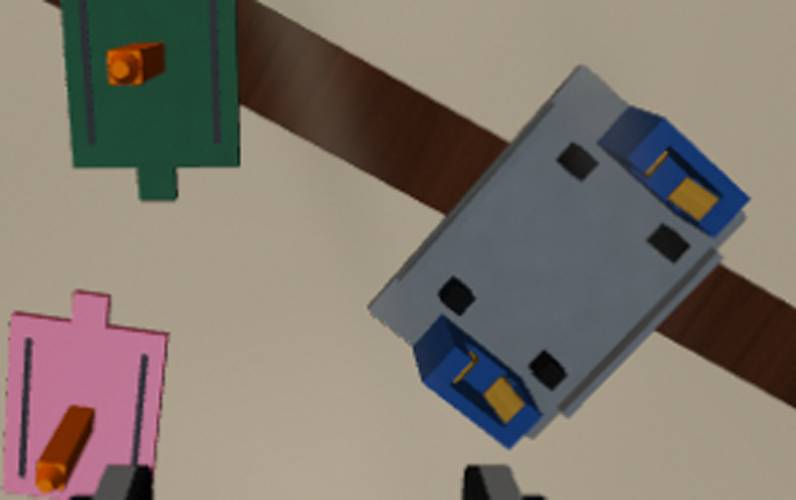

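The crop shows the stand clear, and the rests give its centre as (667.2, 17.2) mm with yaw -10.55°. Now to grasp the peg.

>>> {"fn": "drive_tool", "kwargs": {
  "force": 100,
  "increments": [
    [100,6,-6.3,12,0,0,0],
    [100,6,-6.3,12,0,0,0],
    [100,6,-6.3,12,0,0,0],
    [100,6,-6.3,12,0,0,0],
    [100,6,-6.3,17,0,0,0],
    [100,6,-6.3,21,0,0,0],
    [100,6,-6.3,23,0,0,0],
    [100,6,-6.3,23,0,0,0],
    [255,6,-6.3,23,0,0,0],
    [255,6,-6.3,23,0,0,0],
    [255,6,-6.3,23,0,0,0],
    [255,6,-6.3,23,0,0,0],
    [255,6,-6.3,23,0,0,0],
    [255,6,-6.3,23,0,0,0],
    [255,6,-6.3,23,0,0,0]
  ]
}}

```text
t: 9.8
tcp_pos: [0.4798, 0.0121, 0.0244]
tool_rot: [0.512, 0.859, 0.0, 0.002]
force: [-0.9, -1.6, 7.0]
finger_gap: 0.123
```

Run:
```python
from h import *
plan([.667,.017,.12],rot(-10.5))
```

```text
inc [-8.51, 16.71, -9.5] [0.003, 0.001, 0.68] rows>=4.5 | t 9.8 tcp [479.8  12.1  24.4] F [-0.9 -1.6  7. ] gap 0.123 q [-0.21  0.71  1.94 -0.    0.49 -0.7 ]
```

>>> {"fn": "drive_tool", "kwargs": {
  "increments": [
    [255,0,0,-4,0,0,0],
    [255,0,0,-9.6,0,0,0],
    [255,0,0,-9.6,0,0,0],
    [255,-8.5,16.7,-9.6,0,0,0.68],
    [255,-8.5,16.7,-9.6,0,0,0.68],
    [255,-8.5,16.7,-9.6,0,0,0.68],
    [255,-8.5,16.7,-9.6,0,0,0.68],
    [255,-8.5,16.7,-9.6,0,0,0.68],
    [255,-8.5,16.7,-9.6,0,0,0.68],
    [255,-8.5,16.7,-9.6,0,0,0.68],
    [255,-8.5,16.7,-9.6,0,0,0.68]
  ]
}}

```text
t: 10.9
tcp_pos: [0.6646, 0.0175, 0.1184]
tool_rot: [0.769, 0.64, -0.001, -0.001]
force: [-0.4, 0.6, -2.7]
finger_gap: 0.12
```

Run:
```python
from h import *
plan([.667,.017,.065],rot(-10.55))
m=manip.camera_model("wrist"); im=manip.snapshot("wrist")[:,:,::-1].copy(); cv2.imwrite("pics/w5.png",im)
H,S,V=cv2.split(cv2.cvtColor(im,cv2.COLOR_BGR2HSV)); yy=np.mgrid[:420,:560][0]
z=manip.sense()["tcp_pos"][2]-.0244
print("plate",z,rect(m,((H>60)&(H<95)&(S>60)&(yy<400)).astype(np.uint8),z+.006))
```

```text
inc [-0.0, 0.26, 5.34] [-0.002, 0.0, 0.001] rows>=1.1 | t 10.9 tcp [664.6  17.5 118.4] F [-0.4  0.6 -2.7] gap 0.120 q [-0.14  0.71  1.42 -0.    1.01  0.04]
plate 0.09424492775856198 [666.8  28.9  69.5  95.7 -10.4]
```

View pics/w5.png

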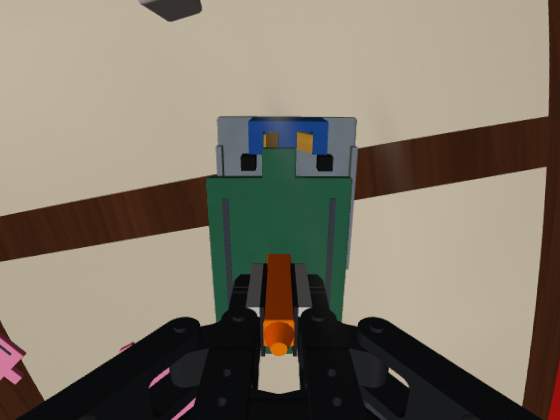

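Run:
```python
from h import *
m=manip.camera_model("wrist")
a=np.radians(-10.5); X=np.array([np.cos(a),np.sin(a)]);Y=np.array([-X[1],X[0]])
im=cv2.imread("pics/w5.png");H,S,V=cv2.split(cv2.cvtColor(im,cv2.COLOR_BGR2HSV))
g=(H>60)&(H<95)&(S>60)
for v in(158,166):
    x=np.where(g[v,230:330])[0]+230; print("ear row",v,x.min(),x.max()); w=unproj(m,[((x.min()+x.max())/2,v)],.1002)[0]*1000; c=w; print("  x-offset from TCP",(c-manip.sense()["tcp_pos"][:2]*1000)@X)
y=np.where(g[:200,279])[0].min(); w=unproj(m,[(279,y)],.1002)[0]*1000; print("plate centre by ear tip",w-59*Y)
B=(H>100)&(H<125)&(S>120)&(V>60); x=np.where(B[122,220:350])[0]+220; y=np.where(B[:170,288])[0].min(); print(x.min(),x.max(),y)
w=unproj(m,[((x.min()+x.max())/2,y)],.048)[0]*1000; print("stand by block",w-68*Y, "width", np.diff(unproj(m,[(x.min(),122),(x.max(),122)],.048)*1000,axis=0)@X)
w=unproj(m,[(248.5,162),(324.5,162.5)],.022)*1000; print("rests mid",w.mean(0),w.mean(0)-36.4*Y)
```

```text
ear row 158 262 295
  x-offset from TCP -0.025367114029247517
ear row 166 262 295
  x-offset from TCP -0.023247380593268474
plate centre by ear tip [665.14512288  17.73334848]
248 328 121
stand by block [670.31140929  16.06748296] width [47.90527545]
rests mid [677.12711797  53.51266305] [670.49374484  17.72218441]
```

>>> {"fn": "drive_tool", "kwargs": {
  "increments": [
    [255,0.08,0.5,2,0,0,0],
    [255,0.08,0.5,4.2,0,0,0],
    [255,0.08,0.5,4.2,0,0,0],
    [255,0.08,0.5,4.2,0,0,0],
    [255,0.08,0.5,4.2,0,0,0]
  ]
}}

```text
t: 11.45
tcp_pos: [0.6718, 0.017, 0.0781]
tool_rot: [0.769, 0.639, 0.001, 0.001]
force: [0.5, 0.1, -1.8]
finger_gap: 0.123
```

Run:
```python
from h import *
m=manip.camera_model("wrist"); im=manip.snapshot("wrist")[:,:,::-1].copy(); cv2.imwrite("pics/w6.png",im)
s=manip.sense(); z=s["tcp_pos"][2]-.0244; print(s["tcp_pos"],z)
a=np.radians(-10.5); X=np.array([np.cos(a),np.sin(a)]);Y=np.array([-X[1],X[0]]); t=s["tcp_pos"][:2]*1000
H,S,V=cv2.split(cv2.cvtColor(im,cv2.COLOR_BGR2HSV)); g=(H>60)&(H<95)&(S>60);B=(H>100)&(H<125)&(S>120)&(V>60)
cols=np.where(B[:200].sum(0)>3)[0]; c=int(cols.mean()); print("blue cols",cols.min(),cols.max())
top=np.where(B[:200,cols.min()+8])[0].min(); 
for v in(top+2,top+5):
    x=np.where(B[v,200:360])[0]+200; w=unproj(m,[(x.min(),v),(x.max(),v)],.048)*1000; print("block X rel TCP",((w-t)@X).round(1),"centre",((w.mean(0)-t)@X).round(2),"Y of back",((w.mean(0)-t)@Y).round(1))
e=np.where(g[:,c])[0].min()
for v in(e+4,e+8):
    x=np.where(g[v,230:330])[0]+230; w=unproj(m,[(x.min(),v),(x.max(),v)],z+.006)*1000; print("ear X",((w-t)@X).round(1))
print("ear tip Y",((unproj(m,[(c,e)],z+.006)[0]*1000-t)@Y).round(1))
plan([t[0]/1000,t[1]/1000,.0464],rot(-10.5))
```

```text
[0.67197881 0.01699161 0.07827434] 0.05387434203330693
blue cols 226 324
block X rel TCP [-25.7  21.6] centre -2.06 Y of back 66.5
block X rel TCP [-25.8  22.2] centre -1.82 Y of back 65.0
ear X [-7.8  7.5]
ear X [-7.8  7.5]
ear tip Y 59.4
inc [-0.0, -0.01, 3.19] [0.002, -0.0, -0.001] rows>=0.6 | t 11.5 tcp [672.   17.   78.3] F [ 0.4  0.1 -1.3] gap 0.124 q [-0.14  0.77  1.42 -0.    0.95  0.04]
```

View pics/w6.png

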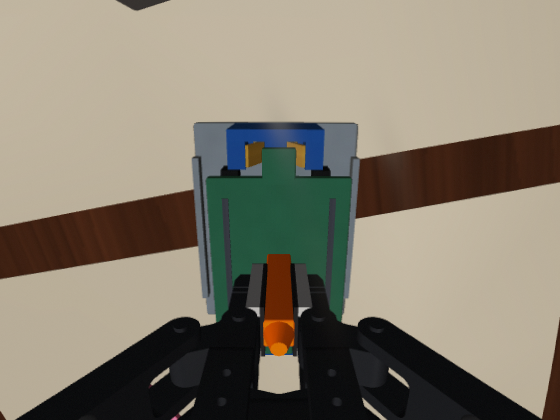

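The ears are parallel with the stand, and the stand centre is about 1.9 mm to -X of the tool. I'll correct that and press down.

>>> {"fn": "drive_tool", "kwargs": {
  "increments": [
    [255,-0.05,-0.19,0,0,0,0],
    [255,-0.05,-0.19,0.6,0,0,0],
    [255,-0.05,-0.19,1.2,0,0,0],
    [255,-0.05,-0.19,1.6,0,0,0],
    [255,-0.05,-0.19,2.0,0,0,0],
    [255,-0.05,-0.19,2.3,0,0,0],
    [255,-0.05,-0.19,2.6,0,0,0],
    [255,-0.05,-0.19,2.6,0,0,0]
  ]
}}

```text
t: 12.3
tcp_pos: [0.6694, 0.017, 0.0505]
tool_rot: [0.769, 0.639, 0.0, 0.0]
force: [0.7, -0.0, -0.1]
finger_gap: 0.126
```

>>> {"fn": "drive_tool", "kwargs": {
  "increments": [
    [255,0,0,0.2,0,0,0],
    [255,0,0,0.4,0,0,0],
    [255,0,0,0.5,0,0,0],
    [255,0,0,0.6,0,0,0],
    [255,0,0,0.6,0,0,0]
  ]
}}

```text
t: 12.8
tcp_pos: [0.6692, 0.017, 0.0465]
tool_rot: [0.769, 0.639, 0.0, 0.0]
force: [-1.7, 0.1, 10.3]
finger_gap: 0.118
```

>>> {"fn": "drive_tool", "kwargs": {
  "increments": [
    [255,0,0,0.15,0,0,0],
    [255,0,0,0.3,0,0,0],
    [255,0,0,0.4,0,0,0],
    [255,0,0,0.4,0,0,0]
  ]
}}

```text
t: 13.2
tcp_pos: [0.6693, 0.0171, 0.0464]
tool_rot: [0.769, 0.639, 0.0, 0.0]
force: [-8.7, 1.0, 29.1]
finger_gap: 0.122
```

A hard stop at TCP z = 46.4 mm, exactly the expected seat height, with 29 N. Releasing and rising to check.

>>> {"fn": "drive_tool", "kwargs": {
  "increments": [
    [255,0,0,-0.6,0,0,0],
    [200,0,0,-0.6,0,0,0],
    [100,0,0,-0.6,0,0,0],
    [100,0,0,-0.6,0,0,0],
    [100,0,0,-0.6,0,0,0],
    [100,0,0,-4,0,0,0],
    [100,0,0,-9,0,0,0],
    [100,0,0,-14,0,0,0],
    [100,-3,0,-18,0,0,0],
    [100,-3,0,-18,0,0,0],
    [100,-3,0,-18,0,0,0]
  ]
}}

```text
t: 14.3
tcp_pos: [0.6641, -0.0131, 0.222]
tool_rot: [0.77, 0.639, 0.001, 0.001]
force: [-0.6, 0.4, -0.4]
finger_gap: 0.61
```

Run:
```python
from h import *
m=manip.camera_model("wrist"); im=manip.snapshot("wrist")[:,:,::-1].copy(); plan([.669,.017,.2])
H,S,V=cv2.split(cv2.cvtColor(im,cv2.COLOR_BGR2HSV)); xx=np.mgrid[:420,:560][1]
print("plate",rect(m,cv2.morphologyEx(((H>60)&(H<95)&(S>60)&(xx>180)).astype(np.uint8),cv2.MORPH_CLOSE,np.ones((7,7))),.028))
sc=manip.snapshot("scene")[:,:,::-1]
u=proj(manip.camera_model("scene"),[[.669,.017,.03]])[0]; x,y=u.astype(int); print(u)
a=cv2.resize(im[20:320,130:430],(400,400)); b=cv2.resize(sc[y-50:y+50,x-50:x+50],(400,400),interpolation=cv2.INTER_CUBIC)
cv2.imwrite("pics/w7.png",np.hstack([a,b])); cv2.imwrite("pics/w7full.png",im)
```

```text
inc [3.0, 0.06, 2.01] [0.0, 0.0, 0.0] rows>=0.7 | t 14.3 tcp [663.  -12.4 220.1] F [ 0.9 -0.7 -1.1] gap 0.608 q [-0.19  0.59  1.34  0.    1.21 -0.  ]
plate [668.5  17.8  70.  116.1 -10.6]
[257.43983012 253.25715959]
```

View pics/w7.png

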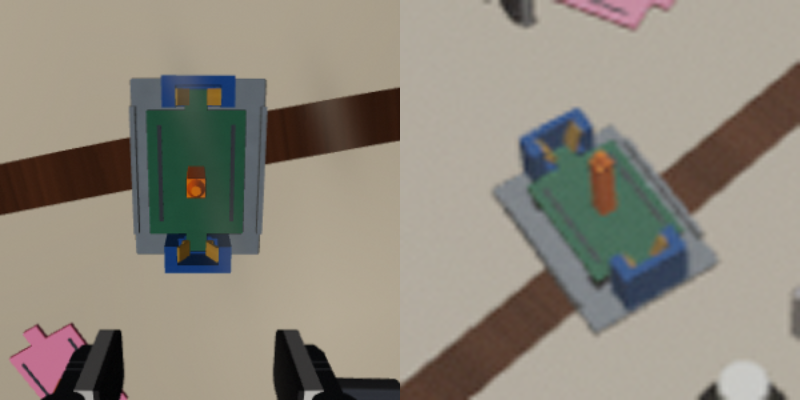

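Left: the plate lies flat, with its ears under the brass leaves. Right: the scene view agrees. The measured plate size matches a height of 28 mm for the top face. Now the bottle.

Run:
```python
from h import *
plan([.50,.31,.25],rot(-65))
```

```text
inc [28.68, -21.88, -3.01] [-0.004, 0.001, 0.95] rows>=7.2 | t 14.4 tcp [662.4 -12.  219. ] F [ 0.6  0.1 -0.4] gap 0.607 q [-0.19  0.59  1.34  0.    1.21 -0.  ]
```

>>> {"fn": "drive_tool", "kwargs": {
  "increments": [
    [0,28.7,-21.9,-3,0,0,0.95],
    [0,28.7,-21.9,-3,0,0,0.95],
    [0,28.7,-21.9,-3,0,0,0.95],
    [0,28.7,-21.9,-3,0,0,0.95],
    [0,28.7,-21.9,-3,0,0,0.95],
    [0,28.7,-21.9,-3,0,0,0.95],
    [0,28.7,-21.9,-3,0,0,0.95],
    [0,28.7,-21.9,-3,0,0,0.95],
    [0,28.7,-21.9,-3,0,0,0.95],
    [0,28.7,-21.9,-3,0,0,0.95],
    [0,28.7,-21.9,-3,0,0,0.95]
  ]
}}

```text
t: 15.5
tcp_pos: [0.5009, 0.3089, 0.2495]
tool_rot: [0.976, 0.216, -0.001, 0.0]
force: [0.1, 0.2, -0.5]
finger_gap: 1.0
```

Run:
```python
from h import *
import pickle
m=manip.camera_model("wrist"); im=manip.snapshot("wrist")[:,:,::-1].copy(); cv2.imwrite("pics/w8.png",im); pickle.dump(m,open("w8.pkl","wb"))
plan([.50,.31,.25],rot(-65)); print(proj(m,[[.5226,.32,.024],[.598,.355,.024],[.48,.3,.024]]).round(),m["cam_to_world"].round(3).tolist())
```

```text
inc [-0.05, -0.17, -0.02] [0.0, 0.002, -0.001] rows>=0.0 | t 15.6 tcp [501.2 308.6 249.8] F [-0.2 -1.  -0.2] gap 1.000 q [ 0.36  0.46  1.5  -0.    1.18  1.5 ]
[[278. 151.]
 [278.  67.]
 [278. 194.]] [[0.423, -0.857, -0.294, 0.576], [-0.906, -0.4, -0.137, 0.345], [0.0, 0.324, -0.946, 0.392], [0.0, 0.0, 0.0, 1.0]]
```

View pics/w8.png

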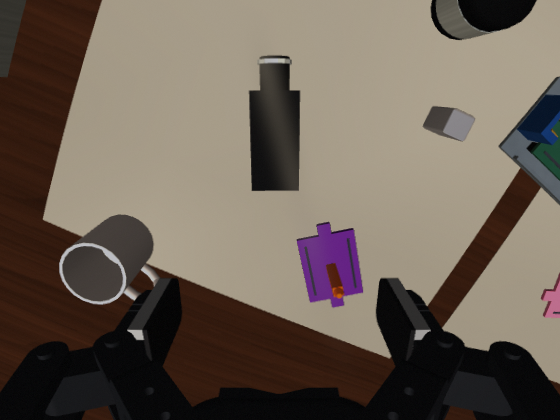

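The bottle body spans columns 249–300 and rows 91–190, with the neck ring at (275,60). The purple plate's peg (335,285) and the mug are the obstacles for a tilted approach.

Run:
```python
from h import *
import pickle
m=pickle.load(open("w8.pkl","rb"))
w=unproj(m,[(275,190.5),(274.7,90.5),(249.5,95),(300,95),(251,185),(299.3,185)],.048)*1000
print(w.round(1)); d=w[1]-w[0]; L=np.linalg.norm(d); h=d/L; print("len",L,"heading",np.degrees(np.arctan2(d[1],d[0])),"mid",(w[0]+w[1])/2-1*h, "widths",np.linalg.norm(w[2]-w[3]),np.linalg.norm(w[4]-w[5]))
e1=(w[2]+w[3])/2-(w[4]+w[5])/2; print("heading2",np.degrees(np.arctan2(e1[1],e1[0])))
mt=unproj(m,[(275,57)],.024)[0]*1000; print("mouth approx",mt,(mt-w[0])@h)
mid=(w[0]+w[1])/2-h
for n,p,z in(("purple peg tip",(339,293),.07),("purple foot",(332,266),.006),("mug rim",(98,275),.085),("handle",(150,285),.045),("seal",(440,117),.055)):
    q=unproj(m,[p],z)[0]*1000; print(n,q.round(),"along",((q-mid)@h).round(),"left",((q-mid)@[-h[1],h[0]]).round())
```

```text
[[487.9 307.3]
 [576.5 348.7]
 [562.7 368.6]
 [582.9 325.3]
 [482.8 331.9]
 [503.6 287.3]]
len 97.7837484263416 heading 25.01190617306233 mid [531.26117427 327.57872745] widths 47.72580743781923 49.19681242655113
heading2 25.10033700008341
mouth approx [605.50884568 362.06535348] 129.7577676174669
purple peg tip [419. 200.] along -155.0 left -68.0
purple foot [419. 198.] along -157.0 left -70.0
mug rim [340. 438.] along -127.0 left 181.0
handle [324. 390.] along -161.0 left 145.0
seal [623. 196.] along 28.0 left -158.0
```

Run:
```python
from h import *
r=rot(-65,45,25); zt=r.as_matrix()[:,2]; print(zt, r.as_matrix()[:,0])
G=np.array([.5238,.3241,.024])
plan(G-.081*zt,r); plan(G+.019*zt,r)
```

```text
[ 0.64085638  0.29883624 -0.70710678] [0.64085638 0.29883624 0.70710678]
inc [-2.99, -0.45, 16.86] [0.001, 0.787, -0.001] rows>=5.3 | t 15.6 tcp [501.2 308.6 249.8] F [-0.2 -1.  -0.2] gap 1.000 q [ 0.36  0.46  1.5  -0.    1.18  1.5 ]
inc [4.09, -0.45, 23.92] [0.001, 0.787, -0.001] rows>=5.3 | t 15.6 tcp [501.2 308.6 249.8] F [-0.2 -1.  -0.2] gap 1.000 q [ 0.36  0.46  1.5  -0.    1.18  1.5 ]
```

>>> {"fn": "drive_tool", "kwargs": {
  "increments": [
    [0,-3,-0.45,4,0,0.3,0],
    [0,-3,-0.45,8,0,0.5,0],
    [0,-3,-0.45,11,0,0.7,0],
    [0,-3,-0.45,14,0,0.787,0],
    [0,-3,-0.45,16.8,0,0.787,0],
    [0,-3,-0.45,16.8,0,0.787,0],
    [0,-3,-0.45,16.8,0,0.787,0],
    [0,-3,-0.45,16.8,0,0.787,0],
    [0,-3,-0.45,16.8,0,0.787,0],
    [0,-3,-0.45,16.8,0,0.787,0]
  ]
}}

```text
t: 16.55
tcp_pos: [0.4544, 0.3428, 0.1025]
tool_rot: [0.935, 0.238, 0.21, -0.155]
force: [-0.6, 0.1, 0.9]
finger_gap: 0.999
```

Run:
```python
from h import *
r=rot(-65,45,25); zt=r.as_matrix()[:,2]
G=np.array([.5238,.3241,.024])
plan(G-.081*zt,r); plan(G+.019*zt,r)
```

```text
inc [-1.22, 4.89, 0.72] [-0.22, 0.299, -0.025] rows>=2.5 | t 16.6 tcp [454.4 342.8 102.5] F [-0.6  0.1  0.9] gap 0.999 q [ 0.3   0.6   2.06  1.49  0.28 -0.05]
inc [1.73, 7.01, 10.04] [-0.22, 0.299, -0.025] rows>=2.5 | t 16.6 tcp [454.4 342.8 102.5] F [-0.6  0.1  0.9] gap 0.999 q [ 0.3   0.6   2.06  1.49  0.28 -0.05]
```

The 45° outward tilt drives the wrist through its q5≈0 singularity, so I'll fit a small kinematic model from the logged poses and pick a better inversion route, probably a sideways wrist.

```bash
cat > kin.py <<'E'
from h import *
from scipy.optimize import least_squares
D=[([209.7,588.1,230.4],[1.04948,.528407,1.4338,0,1.18142,-.1785]),([639,22.9,250.2],[-.14,.53,1.37,0,1.24,.03]),([669.4,20.1,48.2],[-.14,.81,1.44,0,.9,.03]),([581.8,-357.6,144.9],[-.71,.7,1.35,0,1.1,-.77]),([562.7,-11.8,252.1],[-.22,.42,1.57,0,1.16,-.71]),([479.8,12.1,24.4],[-.21,.71,1.94,0,.49,-.7]),([672,17,78.3],[-.14,.77,1.42,0,.95,.04]),([501.2,308.6,249.8],[.36,.46,1.5,0,1.18,1.5]),([454.4,342.8,102.5],[.3,.6,2.06,1.49,.28,-.05])]
Rz=lambda a:R.from_euler("z",a); Ry=lambda a:R.from_euler("y",a)
def fk(q,p):
    H,d,L2,L3,e3,Lt=p[:6]
    A=Rz(q[0]); B=A*Ry(q[1]); C=B*Ry(q[2]); W=C*Rz(q[3])*Ry(q[4])
    pos=np.array([0,0,H])+A.apply([0,d,0])+B.apply([0,0,L2])+C.apply([e3,0,L3])+W.apply([0,0,Lt])
    return pos,W*Rz(q[5])*Rz(OFF)
OFF=0
def res(p): return np.concatenate([(fk(q,p)[0]-np.array(t)/1000)*(3 if i==8 else 1) for i,(t,q) in enumerate(D)])*1000
fit=least_squares(res,[.3,.11,.4,.4,0.,.25],x_scale=.1)
P=fit.x
QL=np.array([[-3.08,3.08],[-.75,2.2],[.22,2.44],[-1.43,4.57],[0,2.65],[-2.85,2.85]])
def ik(pos,r,q0):
    def f(q): a,b=fk(q,P); return np.r_[(a-pos)*10,(b.inv()*r).as_rotvec()]
    s=least_squares(f,np.clip(q0,QL[:,0]+.01,QL[:,1]-.01),bounds=(QL[:,0],QL[:,1])); return s.x,np.linalg.norm(s.fun)
E
python3 - <<'E'
import kin
from kin import *
print(P.round(4),"rms",np.sqrt(np.mean(fit.fun**2)),fit.fun[-3:].round(1))
s=manip.sense(); r=fk(s["q"],P)[1]; t=R.from_quat(s["tool_rot"]); print("z model",r.as_matrix()[:,2].round(3),"true",t.as_matrix()[:,2].round(3),"off",(r.inv()*t).as_rotvec().round(3))
E
```

```text
[0.2718 0.112  0.5881 0.3933 0.1161 0.2923] rms 1.6836686023026715 [ 1.5 -1.6  0.9]
z model [ 0.319  0.39  -0.864] true [ 0.319  0.39  -0.864] off [0.    0.    1.571]
```

```bash
sed -i 's/^OFF=0/OFF=np.pi\/2/' kin.py
cat >> kin.py <<'E'
def final(phi,h2):
    f,h=np.radians([phi,h2]); hv=np.array([np.cos(h),np.sin(h),0]); u=np.array([0,0,1.])
    z=np.sin(f)*hv-np.cos(f)*u; x=-np.cos(f)*hv-np.sin(f)*u
    return R.from_matrix(np.c_[x,np.cross(z,x),z])
G0=np.array([.531,.3275,.024])-.008*np.array([.906,.423,0]); PEG=np.array([.6692,.0171])
def tcp(G,r): return G+.019*r.as_matrix()[:,2]
E
python3 - <<'E'
from kin import *
np.set_printoptions(suppress=True,linewidth=150)
for th in(0,10,20):
    for yd in(-65,):
        r=rot(yd,th,25); q,e=ik(tcp(G0,r),r,[.3,.8,1.7,0.05,.6,1.5]); print("grasp",th,q.round(2),round(e,4))
    for h2 in(30,60,90,110,-30,-60,-90):
        r=final(90-th,h2); best=[]
        for q4 in(-1.2,0,1.2,2,3.1,4):
            for q6 in(-2,0,2):
                q,e=ik(tcp(np.r_[PEG,.119],r),r,[-.1,.8,1.6,q4,1.2,q6])
                if e<2e-3 and not any(np.allclose(q,b,atol=.05) for b in best): best.append(q)
        for b in best: print("  final",th,h2,b.round(2))
E
```

```text
grasp 0 [ 0.37  0.83  1.59 -0.    0.72  1.51] 0.0
  final 0 30 [-0.52  1.14  1.96  2.1   1.55  1.61]
  final 0 60 [-0.59  1.12  1.65  1.51  1.59  1.94]
  final 0 90 [-0.52  1.18  1.26  1.16  1.9   2.2 ]
  final 0 110 [-0.45  1.25  1.    1.    2.16  2.29]
  final 0 -30 [0.09 1.14 1.94 3.76 1.51 1.53]
  final 0 -60 [0.25 1.12 1.61 4.46 1.47 1.18]
  final 0 -90 [ 0.26  1.19  1.22 -1.38  1.74  0.86]
grasp 10 [0.37 0.8  1.72 0.03 0.45 1.48] 0.0
  final 10 30 [-0.51  1.04  1.99  2.08  1.34  1.68]
  final 10 60 [-0.58  1.03  1.67  1.45  1.44  2.01]
  final 10 90 [-0.52  1.11  1.29  1.06  1.77  2.21]
  final 10 110 [-0.44  1.18  1.03  0.89  2.04  2.26]
  final 10 -30 [0.09 1.03 1.96 3.78 1.28 1.48]
  final 10 -60 [0.25 1.04 1.64 4.54 1.29 1.11]
  final 10 -90 [ 0.25  1.12  1.25 -1.27  1.62  0.83]
grasp 20 [0.36 0.8  1.84 0.17 0.16 1.33] 0.0
  final 20 30 [-0.49  0.93  1.98  2.04  1.11  1.78]
  final 20 60 [-0.56  0.95  1.69  1.37  1.28  2.1 ]
  final 20 90 [-0.5   1.03  1.32  0.97  1.65  2.24]
  final 20 110 [-0.43  1.11  1.07  0.79  1.92  2.24]
  final 20 -30 [0.07 0.93 1.96 3.81 1.02 1.41]
  final 20 -90 [ 0.23  1.04  1.28 -1.16  1.49  0.78]
```

The model fits to 1.7 mm. A route with no singularity exists: grasp at 10° tilt with jaw yaw 115° (camera side up at the end), then invert sideways with the tool heading about 75°. Raising and re-orienting first.

Run:
```python
from kin import *
r=rot(25,10,25); plan([.50,.31,.2],r)
r=rot(115,10,25); G=G0+[0,0,.004]; q,e=ik(tcp(G,r),r,[.37,.8,1.7,.03,.45,-1.6]); print(q.round(2),e)
r=final(80,75)*R.from_euler("z",np.pi); q,e=ik(tcp(np.r_[PEG,.119],r),r,[-.5,1.1,1.4,1.2,1.6,-1]); print(q.round(2),e)
q,e=ik(tcp(np.r_[PEG,.22],r),r,[-.5,1.1,1.4,1.2,1.6,-1]); print(q.round(2),e)
```

```text
inc [6.95, 3.23, -8.25] [0.071, -0.411, -1.509] rows>=10.4 | t 16.6 tcp [454.4 342.8 102.5] F [-0.6  0.1  0.9] gap 0.999 q [ 0.3   0.6   2.06  1.49  0.28 -0.05]
[ 0.37  0.8   1.72  0.03  0.46 -1.67] 9.765511487574557e-13
[-0.56  1.06  1.49  1.23  1.59 -1.01] 2.5151330159446358e-14
[-0.56  0.9   1.51  1.23  1.63 -0.88] 3.2071804824461237e-15
```

>>> {"fn": "drive_tool", "kwargs": {
  "increments": [
    [0,0,0,-4,0,0,0],
    [0,0,0,-8,0,0,0],
    [0,7,3.2,-8.2,0.071,-0.411,-1.509],
    [0,7,3.2,-8.2,0.071,-0.411,-1.509],
    [0,7,3.2,-8.2,0.071,-0.411,-1.509],
    [0,7,3.2,-8.2,0.071,-0.411,-1.509],
    [0,7,3.2,-8.2,0.071,-0.411,-1.509],
    [0,7,3.2,-8.2,0.071,-0.411,-1.509],
    [0,7,3.2,-8.2,0.071,-0.411,-1.509],
    [0,7,3.2,-8.2,0.071,-0.411,-1.509],
    [0,7,3.2,-8.2,0.071,-0.411,-1.509],
    [0,7,3.2,-8.2,0.071,-0.411,-1.509],
    [0,7,3.2,-8.2,0.071,-0.411,-1.509],
    [0,7,3.2,-8.2,0.071,-0.411,-1.509],
    [0,7,3.2,-8.2,0.071,-0.411,-1.509],
    [0,7,3.2,-8.2,0.071,-0.411,-1.509]
  ]
}}

```text
t: 18.15
tcp_pos: [0.4996, 0.3111, 0.1999]
tool_rot: [0.535, 0.84, 0.073, 0.046]
force: [0.9, -0.4, 0.4]
finger_gap: 1.001
```

Run:
```python
from kin import *
r=rot(115,10,25); plan(tcp(G0+[0,0,.09],r),r)
```

```text
inc [0.16, 1.23, 10.83] [-0.001, -0.002, -1.571] rows>=10.5 | t 18.1 tcp [499.6 311.1 199.9] F [ 0.9 -0.4  0.4] gap 1.001 q [ 0.36  0.46  1.69  0.02  0.82 -0.09]
```

>>> {"fn": "drive_tool", "kwargs": {
  "increments": [
    [0,0,1,4,0,0,-1.571],
    [0,0,1,4,0,0,-1.571],
    [0,0,1,4,0,0,-1.571],
    [0,0,1,4,0,0,-1.571],
    [0,0,1,4,0,0,-1.571],
    [0,0,1,4,0,0,-1.571],
    [0,0,1,4,0,0,-1.571],
    [0,0,1,4,0,0,-1.571],
    [0,0,1,4,0,0,-1.571],
    [0,0,1,4,0,0,-1.571],
    [0,0,1,4,0,0,-1.571],
    [0,0.15,1.2,8,0,0,-1.571],
    [0,0.15,1.2,10.8,0,0,-1.571],
    [0,0.15,1.2,10.8,0,0,-1.571],
    [0,0.15,1.2,10.8,0,0,-1.571]
  ]
}}

```text
t: 19.65
tcp_pos: [0.5262, 0.3256, 0.0955]
tool_rot: [-0.216, 0.973, 0.019, 0.084]
force: [0.4, -0.1, 0.3]
finger_gap: 1.002
```

Run:
```python
from kin import *
r=rot(115,10,25); plan(tcp(G0+[0,0,.003],r),r)
```

```text
inc [1.45, -0.03, 8.6] [0.0, -0.003, 0.001] rows>=1.7 | t 19.6 tcp [526.2 325.6  95.5] F [ 0.4 -0.1  0.3] gap 1.002 q [ 0.37  0.65  1.69  0.02  0.63 -1.66]
```

>>> {"fn": "drive_tool", "kwargs": {
  "force": 45,
  "increments": [
    [0,0.7,0,4,0,0,0],
    [0,1.2,0,7,0,0,0],
    [0,1.45,0,8.6,0,0,0],
    [0,1.45,0,8.6,0,0,0],
    [0,1.45,0,8.6,0,0,0],
    [255,1.45,0,8.6,0,0,0],
    [255,1.45,0,8.6,0,0,0],
    [255,1.45,0,8.6,0,0,0],
    [255,1.45,0,8.6,0,0,0],
    [255,1.45,0,8.6,0,0,0],
    [255,1.45,0,8.6,0,0,0],
    [255,1.45,0,8.6,0,0,0]
  ]
}}

```text
t: 20.85
tcp_pos: [0.5277, 0.3267, 0.0101]
tool_rot: [-0.217, 0.972, 0.019, 0.086]
force: [-1.1, -1.3, 8.0]
finger_gap: 0.561
```

Run:
```python
from kin import *
import pickle
s=manip.sense(); Rt=R.from_quat(s["tool_rot"]); plan([.50,.25,.2])
mid=np.array([.531,.3275,.024]); h=np.radians(25.05); x=np.array([np.cos(h),np.sin(h),0])
pt=Rt.inv().apply(mid-s["tcp_pos"]); xt=Rt.inv().apply(x); print("mid in tool mm",pt*1000,"x in tool",xt)
pt[1]=0; xt[1]=0; xt/=np.linalg.norm(xt); pickle.dump((pt,xt),open("hold.pkl","wb"))
```

```text
inc [2.35, -5.78, -19.7] [0.0, 0.0, 0.0] rows>=4.1 | t 20.9 tcp [527.7 326.7  10.1] F [-1.1 -1.3  8. ] gap 0.561 q [ 0.37  0.79  1.72  0.03  0.45 -1.66]
mid in tool mm [ -5.73626126  -0.71411651 -13.05823272] x in tool [-0.98456227 -0.0016794   0.1750266 ]
```

```bash
cat >> kin.py <<'E'
import pickle,os
if os.path.exists("hold.pkl"): pt,xt=pickle.load(open("hold.pkl","rb"))
def ftarget(zmid,h2=75,xy=PEG):
    # orientation: bottle x (xt in tool xz-plane) straight down, tool z heading h2
    yt=np.array([0,1.,0]); A=np.c_[xt,yt,np.cross(xt,yt)]
    h=np.radians(h2); hv=np.array([np.cos(h),np.sin(h),0]); X=np.array([0,0,-1.])
    best=None
    for s in(1,-1):
        Yw=s*np.cross([0,0,1],hv); B=np.c_[X,Yw,np.cross(X,Yw)]; r=R.from_matrix(B@A.T)
        if r.as_matrix()[:,2]@hv>0: best=r
    return np.r_[xy,zmid]-best.apply(pt),best
E
python3 - <<'E'
from kin import *
from scipy.spatial.transform import Slerp
np.set_printoptions(suppress=True,linewidth=150)
s=manip.sense(); p1,r1=ftarget(.30); p0=s["tcp_pos"]+[0,0,.27]; r0=R.from_quat(s["tool_rot"]); sl=Slerp([0,1],R.concatenate([r0,r1])); q=s["q"]
for t in np.linspace(0,1,9):
    q,e=ik(p0+t*(p1-p0),sl(t),q); print(q.round(2),round(e,4), "bottle dir z",sl(t).apply(xt)[2].round(2))
q,e=ik(*ftarget(.111),q); print(q.round(2),e)
print("rel",((r0.inv()*r1).as_rotvec()).round(3)); plan(p0); plan(p1,r1); print(p1)
E
```

```text
[ 0.37  0.4   1.52  0.01  1.04 -1.65] 0.0 bottle dir z -0.0
[ 0.21  0.43  1.47  0.22  1.19 -1.64] 0.0 bottle dir z -0.12
[ 0.06  0.47  1.43  0.38  1.34 -1.59] 0.0 bottle dir z -0.27
[-0.08  0.53  1.4   0.54  1.47 -1.5 ] 0.0 bottle dir z -0.44
[-0.2   0.59  1.38  0.68  1.58 -1.38] 0.0 bottle dir z -0.61
[-0.31  0.65  1.38  0.82  1.66 -1.24] 0.0 bottle dir z -0.77
[-0.41  0.7   1.4   0.96  1.7  -1.08] 0.0 bottle dir z -0.89
[-0.49  0.74  1.44  1.1   1.71 -0.91] 0.0 bottle dir z -0.97
[-0.57  0.77  1.49  1.24  1.69 -0.74] 0.0 bottle dir z -1.0
[-0.57  1.07  1.48  1.22  1.59 -1.01] 1.3235655924111316e-15
rel [-1.38   0.792  1.976]
inc [-4.73, -0.01, -26.58] [0.0, 0.0, 0.0] rows>=5.4 | t 20.9 tcp [527.7 326.7  10.1] F [-1.1 -1.3  8. ] gap 0.561 q [ 0.37  0.79  1.72  0.03  0.45 -1.66]
inc [-5.67, -32.99, -28.76] [-1.38, 0.792, 1.976] rows>=16.9 | t 20.9 tcp [527.7 326.7  10.1] F [-1.1 -1.3  8. ] gap 0.561 q [ 0.37  0.79  1.72  0.03  0.45 -1.66]
[0.6727874  0.03048837 0.30336217]
```

>>> {"fn": "drive_tool", "kwargs": {
  "increments": [
    [255,-0.5,0,-3,0,0,0],
    [255,-1.4,0,-8,0,0,0],
    [255,-2.3,0,-13,0,0,0],
    [255,-3.2,0,-18,0,0,0],
    [255,-4,0,-22.5,0,0,0],
    [255,-4.7,0,-26.6,0,0,0],
    [255,-4.7,0,-26.6,0,0,0],
    [255,-4.7,0,-26.6,0,0,0]
  ]
}}

```text
t: 21.65
tcp_pos: [0.527, 0.3266, 0.2798]
tool_rot: [-0.217, 0.972, 0.019, 0.085]
force: [-0.1, -0.4, -2.4]
finger_gap: 0.556
```

Run:
```python
from kin import *
plan(*ftarget(.30))
```

```text
inc [-1.01, -33.0, -2.2] [-1.381, 0.792, 1.975] rows>=16.9 | t 21.6 tcp [527.  326.6 279.8] F [-0.1 -0.4 -2.4] gap 0.556 q [ 0.37  0.4   1.52  0.01  1.04 -1.65]
```

>>> {"fn": "drive_tool", "kwargs": {
  "increments": [
    [255,-1,-33,-2.2,-1.381,0.792,1.975],
    [255,-1,-33,-2.2,-1.381,0.792,1.975],
    [255,-1,-33,-2.2,-1.381,0.792,1.975],
    [255,-1,-33,-2.2,-1.381,0.792,1.975],
    [255,-1,-33,-2.2,-1.381,0.792,1.975],
    [255,-1,-33,-2.2,-1.381,0.792,1.975],
    [255,-1,-33,-2.2,-1.381,0.792,1.975],
    [255,-1,-33,-2.2,-1.381,0.792,1.975],
    [255,-1,-33,-2.2,-1.381,0.792,1.975],
    [255,-1,-33,-2.2,-1.381,0.792,1.975],
    [255,-1,-33,-2.2,-1.381,0.792,1.975],
    [255,-1,-33,-2.2,-1.381,0.792,1.975],
    [255,-1,-33,-2.2,-1.381,0.792,1.975],
    [255,-1,-33,-2.2,-1.381,0.792,1.975],
    [255,-1,-33,-2.2,-1.381,0.792,1.975],
    [255,-1,-33,-2.2,-1.381,0.792,1.975],
    [255,-1,-33,-2.2,-1.381,0.792,1.975],
    [255,-1,-33,-2.2,-1.381,0.792,1.975],
    [255,-1,-33,-2.2,-1.381,0.792,1.975],
    [255,-1,-33,-2.2,-1.381,0.792,1.975]
  ]
}}

```text
t: 23.65
tcp_pos: [0.6734, 0.0304, 0.3018]
tool_rot: [0.608, 0.467, 0.509, -0.391]
force: [-0.6, -0.1, -0.7]
finger_gap: 0.554
```

Run:
```python
from kin import *
plan(*ftarget(.30)); plan(*ftarget(.205)); plan(*ftarget(.111))
```

```text
inc [0.15, -0.06, -0.04] [-0.001, 0.002, 0.0] rows>=0.0 | t 23.6 tcp [673.4  30.4 301.8] F [-0.6 -0.1 -0.7] gap 0.554 q [-0.57  0.78  1.49  1.23  1.69 -0.75]
inc [-9.2, -0.06, 1.64] [-0.001, 0.002, 0.0] rows>=1.9 | t 23.6 tcp [673.4  30.4 301.8] F [-0.6 -0.1 -0.7] gap 0.554 q [-0.57  0.78  1.49  1.23  1.69 -0.75]
inc [-18.45, -0.06, 3.3] [-0.001, 0.002, 0.0] rows>=3.7 | t 23.6 tcp [673.4  30.4 301.8] F [-0.6 -0.1 -0.7] gap 0.554 q [-0.57  0.78  1.49  1.23  1.69 -0.75]
```

>>> {"fn": "drive_tool", "kwargs": {
  "increments": [
    [255,-4,-0.05,0.7,0,0,0],
    [255,-8,-0.05,1.4,0,0,0],
    [255,-9.2,-0.05,1.65,0,0,0],
    [255,-9.2,-0.05,1.65,0,0,0],
    [255,-9.2,-0.05,1.65,0,0,0]
  ]
}}

```text
t: 24.15
tcp_pos: [0.673, 0.0307, 0.2101]
tool_rot: [0.608, 0.467, 0.51, -0.391]
force: [0.2, -0.9, -0.3]
finger_gap: 0.554
```

Run:
```python
from kin import *
plan(*ftarget(.205)); m=manip.camera_model("scene"); im=manip.snapshot("scene")[:,:,::-1].copy(); cv2.imwrite("pics/s9.png",im)
s=manip.sense(); Rt=R.from_quat(s["tool_rot"]); mid=s["tcp_pos"]+Rt.apply(pt); x=Rt.apply(xt); print("mid",mid,"x",x.round(3))
c=proj(m,[[*PEG,.092],[*PEG,.06],[*PEG,.03],mid+.083*x,mid+.075*x,mid+.049*x,mid-.047*x]); print(c.round(1).tolist())
u,v=c[0].astype(int); x0,y0=u-50,v-75; k=5
cr=cv2.resize(im[y0:y0+115,x0:x0+110],None,fx=k,fy=k,interpolation=cv2.INTER_CUBIC)
for i,p in enumerate(c): cv2.circle(cr,tuple(int(t) for t in (p+.5-[x0,y0])*k),3,(0,255,0) if i<3 else (255,0,255),-1)
cv2.imwrite("pics/s9c.png",cr); print(x0,y0)
```

```text
inc [-0.17, -0.02, 0.01] [-0.0, -0.0, 0.001] rows>=0.0 | t 24.1 tcp [673.   30.7 210.1] F [ 0.2 -0.9 -0.3] gap 0.554 q [-0.57  0.92  1.51  1.22  1.64 -0.89]
mid [0.66949471 0.01714889 0.20717337] x [ 0.002 -0.001 -1.   ]
[[256.3, 240.3], [256.9, 247.2], [257.4, 253.3], [255.6, 233.3], [255.5, 231.4], [255.0, 225.4], [253.1, 201.0]]
206 165
```

View pics/s9c.png

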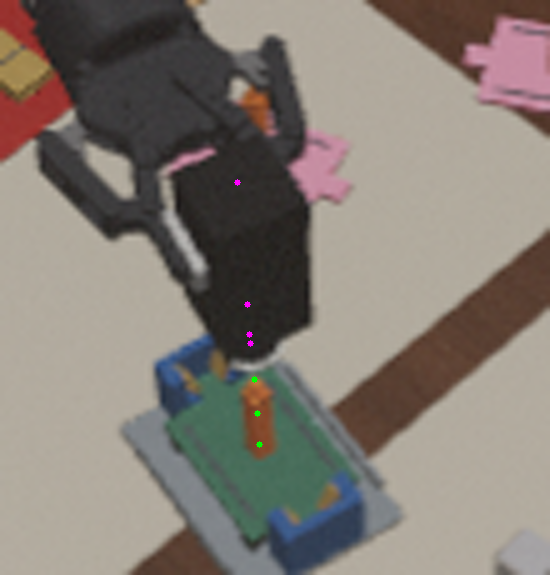

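The scene crop shows the ring arc from about (230,362) to (283,362), directly above the peg (tip at about (257,386)) but maybe 1 px to the right. Measuring that more precisely.

Run:
```python
from kin import *
im=cv2.imread("pics/s9.png"); m=manip.camera_model("scene")
def edges(f,lo,hi):  # subpixel half-max crossing
    t=(f.max()+np.median([f[:2].mean(),f[-2:].mean()]))/2; i=np.where(f>t)[0]; a,b=i[0],i[-1]
    l=a-(f[a]-t)/(f[a]-f[a-1]) if a else a; r=b+(f[b]-t)/(f[b]-f[b+1]) if b<len(f)-1 else b
    return lo+l,lo+r
hsv=cv2.cvtColor(im,cv2.COLOR_BGR2HSV).astype(float); I=im.astype(float)
for v in range(241,256,2):
    f=I[v,248:267,2]-I[v,248:267,1]; l,r=edges(f,248,267); z=np.interp(v,[240.3,247.2,253.3][::1],[.092,.06,.03]); print("peg row",v,round(l,2),round(r,2),"c",round((l+r)/2,2),"pred",proj(m,[[*PEG,z]])[0].round(1))
for v in range(233,241): print(v,im[v,246:268].mean(1).astype(int).tolist())
for v in (216,222,226): print(v,im[v,240:276].mean(1).astype(int).tolist())
s=manip.sense(); Rt=R.from_quat(s["tool_rot"]); mid=s["tcp_pos"]+Rt.apply(pt); a=np.linspace(0,2*np.pi,73)
for d in(.075,.083):
    c=proj(m,np.c_[mid[0]+.015*np.cos(a),mid[1]+.015*np.sin(a),np.full(73,mid[2]-d)]); print("neck circle",d,c.min(0).round(1),c.max(0).round(1))
cs=[mid+R.from_quat(s["tool_rot"]).apply([0,0,0])]
Y=Rt.as_matrix()[:,1]; X=Rt.apply(xt); Z=np.cross(X,Y)
for d in(-.047,.049): print("body corners",d,[proj(m,[mid+d*X+.024*(i*Y+j*Z)])[0].round(1).tolist() for i,j in((1,1),(1,-1),(-1,-1),(-1,1))])
```

```text
peg row 241 255.18 258.31 c 256.74 pred [256.4 241. ]
peg row 243 253.99 260.01 c 257.0 pred [256.6 243. ]
peg row 245 254.19 259.7 c 256.94 pred [256.7 245. ]
peg row 247 254.27 260.12 c 257.2 pred [256.9 247. ]
peg row 249 254.52 260.07 c 257.3 pred [257.1 249. ]
peg row 251 254.76 260.3 c 257.53 pred [257.2 251. ]
peg row 253 254.75 260.6 c 257.67 pred [257.4 253. ]
peg row 255 255.77 260.19 c 257.98 pred [257.4 253.3]
233 [96, 86, 66, 39, 40, 36, 39, 36, 37, 34, 39, 36, 38, 41, 41, 75, 140, 168, 168, 168, 168, 170]
234 [73, 62, 61, 51, 43, 38, 39, 38, 39, 40, 41, 42, 39, 39, 40, 128, 168, 168, 168, 167, 168, 167]
235 [64, 65, 78, 79, 58, 40, 38, 36, 36, 40, 37, 37, 36, 54, 88, 149, 172, 166, 167, 168, 166, 168]
236 [63, 66, 84, 92, 78, 39, 53, 54, 47, 42, 40, 53, 64, 102, 156, 163, 151, 166, 167, 168, 169, 167]
237 [65, 74, 85, 94, 86, 61, 95, 113, 97, 101, 87, 111, 127, 138, 143, 128, 137, 148, 157, 167, 169, 168]
238 [64, 69, 86, 94, 91, 85, 106, 128, 152, 174, 166, 155, 139, 106, 103, 119, 119, 116, 138, 157, 165, 168]
239 [71, 75, 91, 95, 87, 86, 72, 69, 77, 102, 115, 102, 98
[... 188 characters left out ...]
2, 35, 36, 34, 39, 34, 36, 36, 35, 36, 37, 39, 35, 38, 35, 39, 37, 37, 38, 50, 133, 168, 168, 168, 168, 168, 166, 168]
222 [168, 159, 118, 44, 66, 80, 79, 59, 36, 36, 37, 36, 36, 37, 38, 38, 33, 38, 36, 39, 37, 38, 40, 34, 36, 38, 40, 39, 128, 168, 166, 169, 167, 168, 168, 167]
226 [167, 168, 168, 151, 96, 42, 37, 36, 38, 37, 37, 35, 39, 35, 35, 39, 38, 35, 35, 34, 36, 36, 36, 38, 36, 37, 37, 36, 104, 151, 169, 168, 168, 168, 168, 167]
neck circle 0.075 [249.6 226.6] [261.5 236.3]
neck circle 0.083 [249.8 228.5] [261.6 238.1]
body corners -0.047 [[239.2, 198.0], [248.6, 212.1], [267.1, 204.0], [257.4, 190.2]]
body corners 0.049 [[242.0, 222.5], [250.9, 236.2], [268.1, 228.3], [259.0, 214.9]]
```

The bottle agrees with the prediction to within about 0.3 px. The peg sits about 1 mm toward (-x,+y), which matches the earlier wrist fix of (668.5, 17.8), so I'll use that and lower.

Run:
```python
from kin import *
xy=np.array([.6686,.0177])
for z in(.185,.150,.118,.111): plan(*ftarget(z,xy=xy))
```

```text
inc [-2.18, -0.1, 0.42] [0.0, 0.0, 0.002] rows>=0.4 | t 24.2 tcp [673.1  30.5 210.5] F [-0.5 -0.2 -0.9] gap 0.554 q [-0.57  0.92  1.51  1.22  1.64 -0.89]
inc [-5.62, -0.11, 1.03] [0.0, 0.0, 0.002] rows>=1.1 | t 24.2 tcp [673.1  30.5 210.5] F [-0.5 -0.2 -0.9] gap 0.554 q [-0.57  0.92  1.51  1.22  1.64 -0.89]
inc [-8.77, -0.12, 1.59] [0.0, 0.0, 0.002] rows>=1.8 | t 24.2 tcp [673.1  30.5 210.5] F [-0.5 -0.2 -0.9] gap 0.554 q [-0.57  0.92  1.51  1.22  1.64 -0.89]
inc [-9.46, -0.12, 1.72] [0.0, 0.0, 0.002] rows>=1.9 | t 24.2 tcp [673.1  30.5 210.5] F [-0.5 -0.2 -0.9] gap 0.554 q [-0.57  0.92  1.51  1.22  1.64 -0.89]
```

>>> {"fn": "drive_tool", "kwargs": {
  "increments": [
    [255,-0.5,-0.1,0.1,0,0,0],
    [255,-2.2,-0.1,0.42,0,0,0],
    [255,-3.3,-0.1,0.62,0,0,0],
    [255,-4.4,-0.1,0.82,0,0,0],
    [255,-5.6,-0.1,1.03,0,0,0],
    [255,-5.6,-0.1,1.03,0,0,0]
  ]
}}

```text
t: 24.8
tcp_pos: [0.6707, 0.0316, 0.1493]
tool_rot: [0.609, 0.465, 0.508, -0.393]
force: [0.0, 1.0, -0.7]
finger_gap: 0.556
```

No contact force with about 28 mm of peg inside. Continuing down.

>>> {"fn": "drive_tool", "kwargs": {
  "increments": [
    [255,-0.8,0,0.14,0,0,0],
    [255,-1.6,0,0.28,0,0,0],
    [255,-2.4,0,0.43,0,0,0],
    [255,-3.1,0,0.55,0,0,0],
    [255,-3.1,0,0.55,0,0,0]
  ]
}}

```text
t: 25.3
tcp_pos: [0.6709, 0.0314, 0.1191]
tool_rot: [0.609, 0.466, 0.509, -0.392]
force: [-0.7, 0.4, -0.1]
finger_gap: 0.559
```

Run:
```python
from kin import *
xy=np.array([.6686,.0177])
plan(*ftarget(.111,xy=xy)); s=manip.sense(); Rt=R.from_quat(s["tool_rot"]); print("mid",s["tcp_pos"]+Rt.apply(pt),"x",Rt.apply(xt))
```

```text
inc [-0.47, 0.13, 0.08] [-0.0, 0.001, -0.003] rows>=0.1 | t 25.3 tcp [670.9  31.4 119.1] F [-0.7  0.4 -0.1] gap 0.559 q [-0.57  1.06  1.49  1.22  1.59 -1.01]
mid [0.66732287 0.01804151 0.11573561] x [-3.34454487e-03  3.60866496e-04 -9.99994342e-01]
```

>>> {"fn": "drive_tool", "kwargs": {
  "increments": [
    [255,-0.15,0.1,0.03,0,0,0],
    [255,-0.3,0.1,0.06,0,0,0],
    [255,-0.45,0.1,0.08,0,0,0],
    [255,-0.55,0.1,0.1,0,0,0],
    [255,-0.55,0.1,0.1,0,0,0]
  ]
}}

```text
t: 25.8
tcp_pos: [0.6722, 0.031, 0.1147]
tool_rot: [0.609, 0.466, 0.509, -0.391]
force: [0.8, -0.1, -0.7]
finger_gap: 0.554
```

>>> {"fn": "drive_tool", "kwargs": {
  "increments": [
    [255,-0.1,0,0.02,0,0,0],
    [255,-0.2,0,0.04,0,0,0],
    [255,-0.2,0,0.04,0,0,0]
  ]
}}

```text
t: 26.1
tcp_pos: [0.6722, 0.0309, 0.1141]
tool_rot: [0.608, 0.466, 0.51, -0.392]
force: [-1.4, -1.6, 5.3]
finger_gap: 0.558
```

Contact at the expected height (5 N). Easing off, opening, and retreating straight back.

>>> {"fn": "drive_tool", "kwargs": {
  "increments": [
    [255,0.12,0,-0.02,0,0,0],
    [120,0.12,0,-0.02,0,0,0],
    [80,0.12,0,-0.02,0,0,0],
    [40,0.12,0,-0.02,0,0,0],
    [20,0.12,0,-0.02,0,0,0],
    [0,0.12,0,-0.02,0,0,0],
    [0,0.12,0,-0.02,0,0,0],
    [0,0.12,0,-1,0,0,0],
    [0,0.12,0,-2.5,0,0,0],
    [0,0.12,0,-5,0,0,0],
    [0,0.12,0,-8,0,0,0],
    [0,2,0,-12,0,0,0],
    [0,6,0,-14,0,0,0],
    [0,10,0,-14,0,0,0],
    [0,10,0,-14,0,0,0]
  ]
}}

```text
t: 27.6
tcp_pos: [0.6421, -0.0879, 0.2412]
tool_rot: [0.608, 0.469, 0.511, -0.387]
force: [0.9, -0.2, -0.1]
finger_gap: 1.004
```

Run:
```python
from kin import *
plan([.6,-.1,.2]); m=manip.camera_model("scene"); im=manip.snapshot("scene")[:,:,::-1].copy(); tp=manip.snapshot("top")[:,:,::-1].copy()
cv2.imwrite("pics/s10.png",im); cv2.imwrite("pics/t10.png",tp)
xy=[.6686,.0177]
print("pred axis",proj(m,[[*xy,.158],[*xy,.111],[*xy,.062]]).round(1).tolist())
# body silhouette centre per row
for v in(218,226,234,240): print(v,im[v,230:285].mean(1).astype(int).tolist())
d=cv2.absdiff(tp,cv2.imread("pics/top0.png")).max(2)
n,l,st,c=cv2.connectedComponentsWithStats((cv2.medianBlur(d,3)>40).astype(np.uint8))
print([(st[k][:2].tolist(),st[k][2:4].tolist(),int(st[k][4])) for k in range(1,n) if st[k][4]>20])
u,v=proj(m,[[*xy,.07]])[0].astype(int)
a=cv2.resize(im[v-60:v+60,u-60:u+60],(400,400),interpolation=cv2.INTER_CUBIC); b=cv2.resize(tp[110:270,110:430],(800,400),interpolation=cv2.INTER_CUBIC)[:,200:600]
cv2.imwrite("pics/end.png",np.hstack([a,b]))
```

```text
inc [-4.43, -3.78, -1.51] [0.0, 0.0, 0.0] rows>=1.2 | t 27.6 tcp [642.1 -87.9 241.2] F [ 0.9 -0.2 -0.1] gap 1.004 q [-0.74  0.89  1.43  1.11  1.78 -0.85]
pred axis [[255.5, 225.3], [256.3, 236.1], [257.2, 246.7]]
218 [166, 167, 166, 167, 165, 166, 165, 166, 167, 166, 166, 166, 167, 166, 165, 165, 166, 166, 165, 167, 165, 164, 159, 160, 139, 83, 49, 48, 47, 49, 50, 101, 149, 166, 166, 166, 166, 166, 167, 166, 167, 167, 166, 166, 166, 166, 166, 167, 166, 166, 166, 165, 167, 166, 166]
226 [167, 166, 166, 167, 167, 166, 166, 165, 165, 166, 167, 167, 166, 138, 45, 48, 50, 48, 50, 48, 49, 48, 49, 50, 47, 49, 47, 47, 48, 45, 49, 47, 49, 47, 51, 47, 80, 135, 164, 167, 167, 166, 165, 167, 167, 166, 166, 167, 166, 166, 166, 166, 167, 165, 165]
234 [166, 168, 166, 168, 166, 165, 166, 167, 168, 164, 162, 151, 117, 90, 69, 39, 38, 40, 39, 38, 46, 46, 48, 46, 47, 44, 47, 46, 43, 39, 42, 41, 40, 40, 40, 43, 44, 44, 40, 126, 166, 166, 167, 166, 166, 166, 167, 166, 166, 166, 166, 166, 165, 167, 166]
240 [167, 166, 168, 167, 166, 166, 147, 80, 74, 94, 96, 95, 110, 109, 84, 50, 39, 39, 40, 39, 39, 42, 40, 39, 41, 39, 39, 41, 40, 40, 41, 43, 41, 38, 43, 39, 40, 41, 41, 103, 151, 165, 167, 166, 167, 167, 166, 163, 153, 125, 84, 63, 64, 66, 68]
[([310, 141], [22, 14], 143), ([164, 150], [294, 261], 21758), ([232, 157], [53, 27], 732), ([136, 198], [32, 48], 852), ([244, 238], [6, 18], 76), ([0, 337], [22, 34], 327), ([23, 353], [15, 14], 123), ([0, 374], [15, 15], 114), ([196, 386], [40, 34], 867), ([241, 389], [10, 9], 47), ([0, 391], [22, 29], 398), ([293, 398], [19, 22], 154), ([270, 405], [26, 15], 250), ([243, 408], [13, 12], 99)]
```

The viewer limit is reached, so the remaining checks are numeric. I'll move the arm clear and compare with the starting picture.

>>> {"fn": "drive_tool", "kwargs": {
  "increments": [
    [0,4,0,-4,0,0,0],
    [0,8,0,-9,0,0,0],
    [0,10,3,-13,0,0,0],
    [0,10,-2,-17,0,0,0],
    [0,10,-7,-20,0,0,0],
    [0,10,-12,-20,0,0,0],
    [0,10,-12,-20,0,0,0],
    [0,10,-12,-20,0,0,0]
  ]
}}

```text
t: 28.5
tcp_pos: [0.4767, -0.2283, 0.3688]
tool_rot: [0.61, 0.464, 0.51, -0.392]
force: [0.3, -0.1, 0.5]
finger_gap: 1.001
```

Run:
```python
from kin import *
plan([.5,-.3,.3]); m=manip.camera_model("scene"); im=manip.snapshot("scene")[:,:,::-1].copy(); tp=manip.snapshot("top")[:,:,::-1].copy(); mt=manip.camera_model("top")
cv2.imwrite("pics/t11.png",tp);cv2.imwrite("pics/s11.png",im)
def body(dz,tilt=(0,0)):
    P=[]
    rr=R.from_euler("xy",tilt,degrees=True)
    for s in(-1,1):
        for t in(-1,1):
            a=np.radians(-15); v=R.from_euler("z",a).apply([.024*s,.024*t,0])
            for z in(.034,.130): P.append(rr.apply(v+[0,0,z])+[.6686,.0177,.028+dz])
    return np.array(P)
for cam,mm,I,n in(("scene",m,im,""),("top",mt,tp,"")):
    hull=lambda P: cv2.fillConvexPoly(np.zeros((420,560),np.uint8),cv2.convexHull(proj(mm,P).round().astype(np.int32)),1)
    c=proj(mm,[[.6686,.0177,.11]])[0].astype(int); D=(I.max(2)<72).astype(np.uint8); roi=np.zeros_like(D); roi[c[1]-40:c[1]+30,c[0]-35:c[0]+35]=1; D*=roi
    D=cv2.morphologyEx(D,cv2.MORPH_OPEN,np.ones((5,5)))
    for k,dz,t in(("home",0,(0,0)),("+6mm",.006,(0,0)),("+15mm",.015,(0,0)),("tilt x6",0,(6,0)),("tilt x-6",0,(-6,0)),("tilt y6",0,(0,6)),("tilt y-6",0,(0,-6))):
        h=hull(body(dz,t)); print(cam,k,"IoU %.3f"%((h&D).sum()/(h|D).sum()),end="; ")
    print()
d=cv2.absdiff(tp,cv2.imread("pics/top0.png")).max(2)
n,l,st,c=cv2.connectedComponentsWithStats((cv2.medianBlur(d,3)>40).astype(np.uint8))
print([(st[k][:2].tolist(),st[k][2:4].tolist(),int(st[k][4])) for k in range(1,n) if st[k][4]>20])
H,S,V=cv2.split(cv2.cvtColor(tp,cv2.COLOR_BGR2HSV)); xx=np.mgrid[:420,:560][1]
```

```text
inc [-7.84, 4.17, -5.03] [0.0, 0.0, 0.0] rows>=2.0 | t 28.5 tcp [ 476.7 -228.3  368.8] F [ 0.3 -0.1  0.5] gap 1.001 q [-1.08  0.69  1.46  0.9   2.1  -0.83]
scene home IoU 0.853; scene +6mm IoU 0.802; scene +15mm IoU 0.727; scene tilt x6 IoU 0.745; scene tilt x-6 IoU 0.808; scene tilt y6 IoU 0.773; scene tilt y-6 IoU 0.718; 
top home IoU 0.663; top +6mm IoU 0.671; top +15mm IoU 0.663; top tilt x6 IoU 0.495; top tilt x-6 IoU 0.546; top tilt y6 IoU 0.667; top tilt y-6 IoU 0.538; 
[([232, 157], [53, 28], 765), ([191, 193], [281, 227], 16712), ([136, 199], [32, 46], 835), ([482, 218], [62, 61], 1384), ([261, 226], [22, 31], 430), ([467, 230], [20, 25], 175), ([245, 238], [5, 18], 66), ([422, 275], [93, 104], 5101), ([507, 278], [19, 18], 56), ([0, 337], [23, 27], 274), ([25, 353], [13, 8], 64), ([256, 381], [10, 8], 59), ([293, 399], [18, 15], 117), ([277, 403], [20, 17], 211), ([0, 409], [9, 7], 50), ([10, 411], [10, 6], 27)]
```

```bash
python3 -c "
from station import manip
print(manip.sign_off())"
```

```text
the job is handed in; nothing more can be done
None
```

The job is done and handed in at about 28.6 s of the 72 s limit. The final state was checked only in numbers, because the viewer's 12-picture limit ran out before I could look at the end picture.

- **Paperweight:** Lifted off the stand and laid on the red board. The wrist camera, after release, measured it as 29.7 x 148 mm at the height of a bar lying flat, near the centre of the board.
- **Drip plate:** Pressed in by its peg to a hard stop at the expected seat height, with 29 N on the last push. After release the cameras showed it flat, with both ears under the brass leaves.
- **Bottle:** Inverted over the peg with no side force on the way down. It touched at the expected height with 5 N, and I eased off before letting go.

**Last checks:**
- In the scene camera the bottle's outline fits "upright and fully down" best, with an overlap of 0.85 against 0.72–0.81 for raised or tilted versions.
- The top camera could not tell height or one tilt direction. Its overlap was 0.66–0.67 for home, raised 6 mm, raised 15 mm and tilted 6° about y alike. The other three tilts were clearly worse.
- Compared with the starting picture, the inkstone, ink bottle, seal and mug showed no change.
- The arm hid or shadowed the bowl, brush and board area in that last comparison, so I could not recheck them. No move went near the bowl or brush.

**Disagreements and a failed step:**
- The cameras differed by about 3 mm on the stand's centre. I used the closest view.
- My first 45° approach to the bottle stalled at the wrist's limit, clear of everything. I then took a sideways route worked out from a fitted arm model.

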